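# Clear the spent reagent cartridges through the rocker chute

## Robot

A 6-joint arm with a two-finger parallel gripper is mounted at the origin on the work surface. World frame = base frame: x ahead of the robot, y to its left, z up, the work surface at z = 0. Lengths are in m, angles in rad, forces in N, time in s.
With the tool pointing down it reaches from about 0.275 to 1 m from the base axis. Payload 8.4 kg.
Tool frame: the origin (TCP) lies between the finger pads; the fingertips stand 11 mm ahead of it and the grasp point (between the pads) lies 8 mm behind it; z points along the fingers, y is the direction in which the jaws open and shut (so a half turn about z gives the same grasp; the last joint's range is limited). The gripper opens to 85 mm and grips with 20 to 120 N. Pads are 22 mm wide; open, the fingers measure 114 mm over their backs; the gripper's body (76 mm by 85 mm) begins 54 mm behind the grasp point. The pads swing forward as they close: fully open they stand 13 mm farther back than shut.
Start: joints at [1.287, 0.353, 1.633, -0, 1.155, -0.002], TCP at [0.174, 0.6, 0.242] pointing down, gripper open.
Joint ranges: [-2.63, 2.63], [-0.92, 2.1], [0.06, 2.66], [-1.3, 4.44], [0, 2.69], [-3.02, 3.02]. Speed limits (rad/s): [2.22, 2.22, 2.79, 3.14, 3.14, 3.14].

## Interface

Orientations are given as a rotation vector (axis times angle).
In Python, from cell import env gives the robot as it stands.
- The arm moves only by the tool jog_arm, never from a script. Its argument "moves" is a list of rows, each a list of 7 numbers: the shift along the tool's x, y, z in cm, then the turn, a rotation vector about the tool's x, y, z in rad, then the opening in per cent of the stroke, from 0 (shut) to 100 (fully open). A call has 1 to 20 rows; each row shifts and turns the commanded pose from where the row before left it, along the tool's axes as they then stand; what a row does not reach is not made up. A row lasts 1/12 s, in which the tool goes at most 41.7 mm and 7.16 degrees, less where a joint would pass 70% of its speed; a pose out of reach is approached as far as the arm can. A call is refused whole if a number of a shift passes 4.17 or a number of a turn 0.125, either way. A call with a gripper value outside its range is refused whole. The fingers move at their own pace and stop on an object; "squeeze" is the grip in N (left out, the last holds). Time passes only in rows, so rows that do not move let the fingers close. It gives the time, the measured TCP pose, the force and the opening at its end, in the units of the state.
- env.get_obs(): the state, without advancing time (a new reading comes with each control period).
- env.read_camera(name): name is "scene" or "top" or "wrist"; returns a dict with "frame" (420x560x3 uint8, blue, green, red), "camera_matrix" (3x3 intrinsics, pixels), "R" (3x3) and "t" (3): a world point X has camera coordinates R X + t; the wrist camera has in their place "tool_from_camera" (4x4, takes a point from camera to tool coordinates, whose origin is the TCP and whose axes are the flange's). Camera axes: x right, y down, z forward; pixel columns grow to the right and rows downward; lengths in m; the calibration is good to about 2 mm. A picture is of the moment at which its call begins: read the wrist's pose just before it. There is no depth.
- env.hand_in(): hands the job in, once; it reports no verdict.
Trained networks look in the newest picture that a camera, given by its name, has taken for a name from the list of things; names that differ only in an ending like _2 or _b are one class to them, and where a whole thing is asked for, a point or a joint stands for the part that bears it (a point fixed in the world has none). Each returns a list of dicts, best first, with "conf" (0 to 1); they miss things now and then, are a little off and sometimes report something else, mostly with a low value. They report only what shows in the picture. A call takes as long as a camera call. They do not tell look-alikes from the thing itself.
- env.boxes_of(camera, query): "extent" ([left, top, right, bottom] in pixels, round what is visible of it).
The state is a dict: "t": time; "joint_pos": joint angles; "qvel": joint speeds; "joint_torque": joint torques, N m; "tcp_pos": TCP position; "tcp_rot": TCP orientation; "force": force on the tool from outside, world axes, zero at the start; "torque": the same for the moment, N m; "gripper_width": finger opening in m.
Only numpy, scipy, OpenCV 4.12 (cv2) and the standard library are available. Lean on these libraries where they do the work, as an engineer would, in place of code of your own. Each camera call takes 0.05 s, during which the arm holds its last target.

## Task

Swing the yellow waste bin's lid up past its balance point so that it stays open by itself, then set each spent (red-capped) cartridge on the blue patch of the rocker tray and let its weight tip the tray and send it down into the bin, never carrying or pushing one over the bin with the gripper. When every spent cartridge is in the bin, close the lid fully; leave the fresh (green-capped) cartridges, the jar, the cup and the bottle where they are.

Things in the scene. Friction and masses are not known exactly. Their poses are not given: they have to be found in the camera images.
- bin_mouth (a point): Centre of the yellow waste bin's mouth, level with its rim, 130 mm above the table. Bin 160 mm (this frame's x) x 240 mm (y), inner floor 100 to 120 mm below the rim. This is the frame of the whole fixed station (bin, slide, rocker tray): x points from the lid's red bar to its hinge, y from the tray to the bin, z up. A fixed steel slide leads from the tray, on the -y side, to the rim.
- lid (a joint): Yellow lid of the bin, hinged along its rim at the +x side. 0 = closed, grows as the red bar swings up and over, end stop at 1.85 rad. Balance point at about 1.6 rad: below it the lid falls shut, beyond it it falls back and stays open by itself. Weighs 250 g, turns freely.
- lid_hinge (a point): A point on the lid's hinge line, which runs along the y axis of this (station) frame.
- lid_bar (a point): Middle of the lid's red round grip bar: 12 mm thick, 120 mm long, parallel to the hinge, 205 mm from the hinge line (and 3 mm above it when closed), on two arms 43 mm out from the lid's free edge, so that fingers fit on both sides of it from above, with the lid shut or open. Moves with the lid.
- rocker (a joint): Rocker tray, pivoted across its middle and counterweighted: rests level at 0 and comes back by itself. A cartridge centred 25 to 50 mm past the pivot tips it towards the bin, up to 0.6 rad, slides off its slippery floor, down the slide and into the bin; set behind the pivot it does not tip it.
- set_point (a point): Where the centre of a cartridge's underside should be set, long side along y: on the tray's floor, middle of the blue patch, 36 mm past the pivot towards the bin, 233 mm above the table when level. Frame as the station's when level. Tray 110 mm wide inside (x), from 75 mm behind to 85 mm past the pivot (y), rim 12 mm high at sides and back, open to the bin. Moves with the tray.
- spent1_c (a point): Box 70 mm long (its y axis) x 30 mm wide (its x axis) x 34 mm tall, white, with a red round cap (26 mm across, 6 mm high) at the +y end of its top and labels of the same colour, 40 mm high in all; about 150 g. The point is the middle of the cartridge, 20 mm above its underside; z is up out of the cap. Spent cartridge, standing on the table; may be absent.
- spent2_c (a point): Box 70 mm long (its y axis) x 30 mm wide (its x axis) x 34 mm tall, white, with a red round cap (26 mm across, 6 mm high) at the +y end of its top and labels of the same colour, 40 mm high in all; about 150 g. The point is the middle of the cartridge, 20 mm above its underside; z is up out of the cap. Spent cartridge, standing on the table; may be absent.
- spent3_c (a point): Box 70 mm long (its y axis) x 30 mm wide (its x axis) x 34 mm tall, white, with a red round cap (26 mm across, 6 mm high) at the +y end of its top and labels of the same colour, 40 mm high in all; about 150 g. The point is the middle of the cartridge, 20 mm above its underside; z is up out of the cap. Spent cartridge, standing on the table; may be absent.
- spent4_c (a point): Box 70 mm long (its y axis) x 30 mm wide (its x axis) x 34 mm tall, white, with a red round cap (26 mm across, 6 mm high) at the +y end of its top and labels of the same colour, 40 mm high in all; about 150 g. The point is the middle of the cartridge, 20 mm above its underside; z is up out of the cap. Spent cartridge, standing on the table; may be absent.
- spent5_c (a point): Box 70 mm long (its y axis) x 30 mm wide (its x axis) x 34 mm tall, white, with a red round cap (26 mm across, 6 mm high) at the +y end of its top and labels of the same colour, 40 mm high in all; about 150 g. The point is the middle of the cartridge, 20 mm above its underside; z is up out of the cap. Spent cartridge, standing on the table; may be absent.
- spent6_c (a point): Box 70 mm long (its y axis) x 30 mm wide (its x axis) x 34 mm tall, white, with a red round cap (26 mm across, 6 mm high) at the +y end of its top and labels of the same colour, 40 mm high in all; about 150 g. The point is the middle of the cartridge, 20 mm above its underside; z is up out of the cap. Spent cartridge, standing on the table; may be absent.
- fresh1_c (a point): Box 70 mm long (its y axis) x 30 mm wide (its x axis) x 34 mm tall, white, with a green round cap (26 mm across, 6 mm high) at the +y end of its top and labels of the same colour, 40 mm high in all; about 150 g. The point is the middle of the cartridge, 20 mm above its underside; z is up out of the cap. Fresh cartridge, to be left alone.
- fresh2_c (a point): Box 70 mm long (its y axis) x 30 mm wide (its x axis) x 34 mm tall, white, with a green round cap (26 mm across, 6 mm high) at the +y end of its top and labels of the same colour, 40 mm high in all; about 150 g. The point is the middle of the cartridge, 20 mm above its underside; z is up out of the cap. Fresh cartridge, to be left alone.
- amber: Amber jar with black cap, 66 mm across, 130 mm high, origin at its underside. Leave alone.
- cup: Clear empty cup, 70 mm across, 90 mm high, origin at its underside. Leave alone.
- dispenser: White bottle with blue cap, 60 mm across, 160 mm high, origin at its underside. Leave alone.
Mind the look-alikes: they are no part of the job. Leave any purple look-alike of the part that bears spent5_c alone.

How it is judged:
On the way, in this order (a step that is already met when the one before it is completed fails the run):
1. the bin lid is swung up past its balance point and stands open by itself, untouched (value of joint lid above 1.65 rad and contact force between the fingers and lid below 0.1 N), for 0.5 s.
2. with the lid up, a spent cartridge set on the rocker tray tips the tray towards the bin (value of joint lid above 1.6 rad and value of joint rocker above 0.3 rad and (contact force between rocker and spent1 above 0.05 N or contact force between rocker and spent2 above 0.05 N or contact force between rocker and spent3 above 0.05 N or contact force between rocker and spent4 above 0.05 N or contact force between rocker and spent5 above 0.05 N or contact force between rocker and spent6 above 0.05 N)), for 0.02 s.
3. every spent cartridge is in the bin, with the lid still up (x of spent1_c in the frame of bin_mouth between -0.08 and 0.08 m and y of spent1_c in the frame of bin_mouth between -0.12 and 0.12 m and z of each of spent1_c, spent2_c, spent3_c, spent4_c, spent5_c, spent6_c in the frame of bin_mouth below -0.005 m and x of spent2_c in the frame of bin_mouth between -0.08 and 0.08 m and y of spent2_c in the frame of bin_mouth between -0.12 and 0.12 m and x of spent3_c in the frame of bin_mouth between -0.08 and 0.08 m and y of spent3_c in the frame of bin_mouth between -0.12 and 0.12 m and x of spent4_c in the frame of bin_mouth between -0.08 and 0.08 m and y of spent4_c in the frame of bin_mouth between -0.12 and 0.12 m and x of spent5_c in the frame of bin_mouth between -0.08 and 0.08 m and y of spent5_c in the frame of bin_mouth between -0.12 and 0.12 m and x of spent6_c in the frame of bin_mouth between -0.08 and 0.08 m and y of spent6_c in the frame of bin_mouth between -0.12 and 0.12 m and value of joint lid above 1.6 rad), for 0.2 s.
At the end, for the whole second after the job is handed in: All spent cartridges present lie in the bin with their centres below its rim, the lid is closed (under 0.06 rad), the rocker tray is back level (under 0.08 rad) and the fresh cartridges are within 5 cm of where they stood (x of spent1_c in the frame of bin_mouth between -0.08 and 0.08 m and y of spent1_c in the frame of bin_mouth between -0.12 and 0.12 m and z of each of spent1_c, spent2_c, spent3_c, spent4_c, spent5_c, spent6_c in the frame of bin_mouth below -0.005 m and x of spent2_c in the frame of bin_mouth between -0.08 and 0.08 m and y of spent2_c in the frame of bin_mouth between -0.12 and 0.12 m and x of spent3_c in the frame of bin_mouth between -0.08 and 0.08 m and y of spent3_c in the frame of bin_mouth between -0.12 and 0.12 m and x of spent4_c in the frame of bin_mouth between -0.08 and 0.08 m and y of spent4_c in the frame of bin_mouth between -0.12 and 0.12 m and x of spent5_c in the frame of bin_mouth between -0.08 and 0.08 m and y of spent5_c in the frame of bin_mouth between -0.12 and 0.12 m and x of spent6_c in the frame of bin_mouth between -0.08 and 0.08 m and y of spent6_c in the frame of bin_mouth between -0.12 and 0.12 m and value of joint lid below 0.06 rad and value of joint rocker below 0.08 rad and distance of each of fresh1_c, fresh2_c from where it was at the start of the episode below 0.05 m); the robot touches nothing.
It fails at once if a spent cartridge is held or pushed by the gripper over or inside the bin instead of being tipped in by the tray ((contact force between the fingers and spent1 above 0.5 N and x of spent1_c in the frame of bin_mouth between -0.08 and 0.08 m and y of spent1_c in the frame of bin_mouth between -0.12 and 0.12 m) or (contact force between the fingers and spent2 above 0.5 N and x of spent2_c in the frame of bin_mouth between -0.08 and 0.08 m and y of spent2_c in the frame of bin_mouth between -0.12 and 0.12 m) or (contact force between the fingers and spent3 above 0.5 N and x of spent3_c in the frame of bin_mouth between -0.08 and 0.08 m and y of spent3_c in the frame of bin_mouth between -0.12 and 0.12 m) or (contact force between the fingers and spent4 above 0.5 N and x of spent4_c in the frame of bin_mouth between -0.08 and 0.08 m and y of spent4_c in the frame of bin_mouth between -0.12 and 0.12 m) or (contact force between the fingers and spent5 above 0.5 N and x of spent5_c in the frame of bin_mouth between -0.08 and 0.08 m and y of spent5_c in the frame of bin_mouth between -0.12 and 0.12 m) or (contact force between the fingers and spent6 above 0.5 N and x of spent6_c in the frame of bin_mouth between -0.08 and 0.08 m and y of spent6_c in the frame of bin_mouth between -0.12 and 0.12 m)).
It fails at once if a fresh (green-capped) cartridge, the amber jar, the clear cup or the white bottle is shifted by more than 5 cm or knocked over (distance of any of fresh1_c, fresh2_c, amber, cup, dispenser from where it was at the start of the episode above 0.05 m or angle between any of fresh1_c, fresh2_c, amber, cup, dispenser's own z axis and vertical above 0.6 rad).
Of spent1, spent2, spent3, spent4, spent5, spent6 only 4 to 6 are there at a start; the rules pass over those that are not, and their reading is None.
At some moment in a run one of spent1, spent2, spent3, spent4, spent5, spent6 may be knocked a few centimetres aside while the robot is not near it.
Once in a run the grip may slacken for a moment while it holds something.
It also fails if it takes over 210 s, if anything falls off the work surface, if the arm or the gripper's body presses on something with over 40 N, if the wrist force passes 120 N, or if a joint passes its speed limit or range.

## Working session

There is one attempt and no reset: what is moved stays moved. The work goes in short steps, Python scripts to look and compute and a tool call to move; the robot and the scene stay as the last step left them, time stands still between calls to the robot, and variables do not carry over. Pictures are saved under pics/ and viewed, and the job is handed in when it is done.

Besides the shell and the picture viewer there is one more tool, called after ">>>" by a JSON object that holds its "op" and its "data", one argument or row to a line. jog_arm: Moves the arm, as the interface text tells. Its arguments: {"type":"object","properties":{"moves":{"type":"array"},"squeeze":{"type":"number"}},"required":["moves"]}

```bash
ls; mkdir -p pics; python3 - <<'E'
from cell import env
import cv2
print(env.get_obs())
for c in ["scene","top","wrist"]:
    d=env.read_camera(c); cv2.imwrite(f"pics/{c}0.png",d["frame"])
    print(c,{k:v for k,v in d.items() if k!="frame"})
    for q in ["spent1_c","fresh1_c","lid_bar","set_point","lid","rocker"]:
        try: print(q,[(r["extent"],round(r["conf"],2)) for r in env.boxes_of(c,q)])
        except Exception as e: print(q,e)
E
```

```text
pics
{'t': 0.0, 'joint_pos': array([ 1.28659751e+00,  3.53683742e-01,  1.63409691e+00,  9.30912196e-06,
        1.15517477e+00, -2.40458291e-03]), 'qvel': array([-0.00147365,  0.00066545, -0.00011016, -0.00068345, -0.00042101,
       -0.00165183]), 'joint_torque': array([ 3.60817205e-03, -6.05235171e+01, -3.42084646e+01,  3.07670416e-04,
        9.00334097e-03,  7.82598732e-06]), 'tcp_pos': array([0.17367847, 0.59993352, 0.24155535]), 'tcp_rot': array([-4.41155493e-01, -3.11025819e+00,  2.11663496e-03]), 'force': array([-0.14533136, -0.13451774, -0.00743645]), 'torque': array([-0.06115328, -0.02856852, -0.04475328]), 'gripper_width': 0.08516878768429258}
scene {'camera_matrix': array([[452.08069236,   0.        , 280.74073072],
       [  0.        , 452.08069236, 209.27641652],
       [  0.        ,   0.        ,   1.        ]]), 'R': array([[-0.81054975,  0.58566053,  0.00329341],
       [ 0.40368097,  0.5627479 , -0.72135739],
       [-0.42432391, -0.58336656, -0.69255518]]), 't': array([ 0.51785908, -0.04184245,  1.38374558])}
spent1_c [([208.5, 225.4, 228.1, 255.3], 0.81), ([201.
[... 981 characters left out ...]
0.62)]
lid []
rocker [([152.2, 202.7, 224.5, 257.4], 0.87)]
wrist {'camera_matrix': array([[311.17832902,   0.        , 279.37087061],
       [  0.        , 311.17832902, 210.80399797],
       [  0.        ,   0.        ,   1.        ]]), 'tool_from_camera': array([[-5.82281288e-04, -9.65479300e-01, -2.60479139e-01,
         6.62447053e-02],
       [ 9.99999219e-01, -8.50313619e-04,  9.16308942e-04,
        -6.27063949e-05],
       [-1.10616628e-03, -2.60478402e-01,  9.65479041e-01,
        -1.32589579e-01],
       [ 0.00000000e+00,  0.00000000e+00,  0.00000000e+00,
         1.00000000e+00]])}
spent1_c []
fresh1_c []
lid_bar [([61.6, 404.1, 120.4, 419.9], 0.58)]
set_point []
lid []
rocker []
```

View pics/scene0.png

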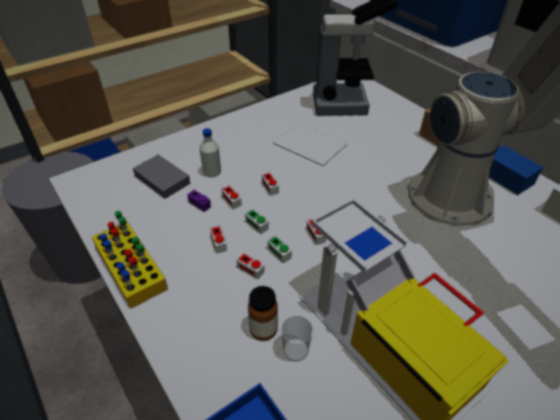

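View pics/top0.png

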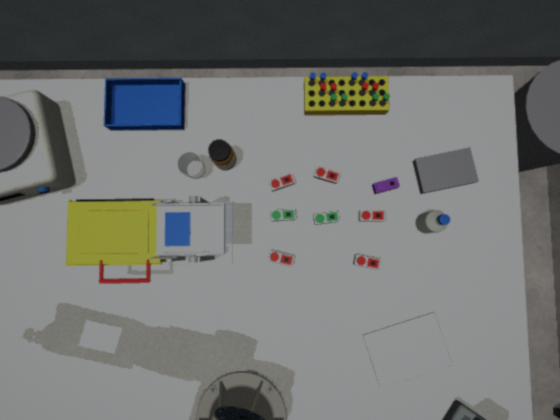

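View pics/wrist0.png

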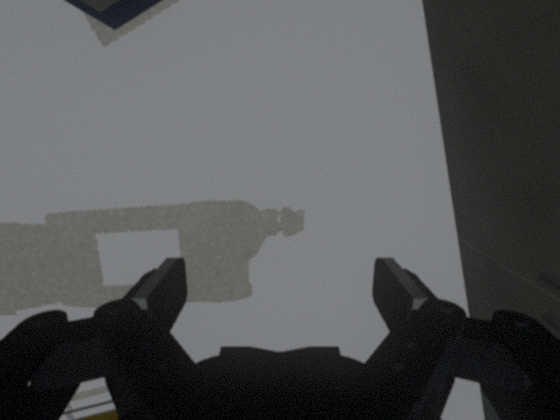

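The top view shows 5 red-capped cartridges, at about (283,182), (327,174), (282,258), (373,215) and (368,262). There are 2 green-capped ones at (284,215) and (327,217), and the purple look-alike is at (386,186). The red/yellow/blue rack at (346,95) is a distractor. The bin is at (113,233), the red bar at about (125,280) and the blue patch at (178,229).

```bash
cat > h.py <<'E'
import numpy as np, cv2
from cell import env
def ray(d,uv):
    K=d["camera_matrix"];R=d["R"];t=d["t"]
    r=R.T@np.linalg.inv(K)@np.array([uv[0],uv[1],1.]); return -R.T@t, r/np.linalg.norm(r)
def atz(d,uv,z):
    o,r=ray(d,uv); return o+r*(z-o[2])/r[2]
def tri(d1,p1,d2,p2):
    o1,r1=ray(d1,p1);o2,r2=ray(d2,p2)
    s=np.linalg.lstsq(np.c_[r1,-r2],o2-o1,rcond=None)[0]
    a=o1+s[0]*r1;b=o2+s[1]*r2; return (a+b)/2,np.linalg.norm(a-b)
def proj(d,X):
    p=d["camera_matrix"]@(d["R"]@np.asarray(X)+d["t"]); return p[:2]/p[2]
def mask(f,c):
    h=cv2.cvtColor(f,cv2.COLOR_BGR2HSV).astype(int);H,S,V=h[...,0],h[...,1],h[...,2]
    m={'red':((H<8)|(H>172))&(S>130)&(V>70),'green':(H>45)&(H<85)&(S>90)&(V>50),'blue':(H>105)&(H<130)&(S>140)&(V>70),'yellow':(H>22)&(H<35)&(S>150)}[c]
    return m.astype(np.uint8)
def blobs(f,c,mn=8):
    n,l,s,ce=cv2.connectedComponentsWithStats(mask(f,c))
    return [(ce[i].round(1).tolist(),s[i,:5].tolist()) for i in range(1,n) if s[i,4]>=mn]
def wcam(o,d):
    "world pose for wrist"
    T=np.eye(4);T[:3,:3]=cv2.Rodrigues(np.array(o["tcp_rot"]))[0];T[:3,3]=o["tcp_pos"]
    C=T@d["tool_from_camera"]; R=C[:3,:3].T
    d["R"]=R;d["t"]=-R@C[:3,3];return d
E
python3 - <<'E'
from h import *
for c in ["top","scene"]:
    d=env.read_camera(c);f=d["frame"]
    for k in ["red","green","blue"]: print(c,k,blobs(f,k))
    if c=="top": 
        cv2.imwrite("pics/t1.png",cv2.resize(f[140:300,50:240],None,fx=4,fy=3.5))
        cv2.imwrite("pics/t2.png",cv2.resize(f[155:285,255:405],None,fx=5,fy=4.5,interpolation=cv2.INTER_CUBIC))
    else: cv2.imwrite("pics/s1.png",cv2.resize(f[190:420,290:520],None,fx=2.6,fy=2.6)) 
E
```

```text
top red [([322.6, 85.6], [320, 82, 6, 8, 30]), ([332.9, 85.7], [331, 82, 5, 8, 30]), ([364.5, 85.3], [362, 82, 6, 7, 29]), ([374.9, 85.5], [373, 82, 6, 8, 30]), ([320.3, 171.5], [317, 168, 8, 8, 48]), ([331.7, 175.3], [327, 171, 11, 9, 58]), ([286.3, 179.3], [281, 175, 11, 9, 58]), ([274.9, 183.1], [272, 180, 7, 7, 43]), ([365.6, 214.8], [362, 211, 8, 8, 48]), ([377.5, 215.0], [373, 212, 10, 7, 58]), ([273.9, 256.3], [271, 253, 7, 8, 43]), ([286.1, 259.3], [281, 255, 11, 9, 51]), ([360.7, 260.4], [357, 257, 8, 8, 48]), ([372.7, 262.6], [368, 259, 11, 8, 60]), ([123.9, 276.8], [99, 261, 51, 22, 266])]
top green [([333.3, 96.4], [331, 93, 6, 8, 38]), ([343.7, 96.3], [341, 93, 6, 8, 33]), ([375.2, 96.1], [372, 93, 7, 8, 36]), ([385.6, 96.1], [383, 93, 6, 7, 34]), ([275.7, 214.6], [272, 211, 8, 8, 49]), ([287.9, 214.0], [283, 211, 11, 7, 65]), ([331.3, 216.3], [327, 213, 10, 8, 66]), ([319.5, 217.7], [316, 214, 8, 8, 51])]
top blue [([312.1, 75.6], [310, 73, 5, 6, 25]), ([322.7, 75.4], [321, 73, 5, 6, 24]), ([354.0, 75.1], [352, 73, 5, 6, 24]), ([364.6, 75.1], [362, 73, 6, 6, 24]), ([145
[... 490 characters left out ...]
 8, 7, 51]), ([456.4, 296.7], [420, 274, 63, 51, 373])]
scene green [([119.6, 216.5], [115, 211, 11, 12, 65]), ([256.4, 216.4], [248, 210, 17, 13, 93]), ([134.8, 239.5], [131, 237, 8, 6, 34]), ([279.3, 244.3], [270, 237, 18, 15, 110]), ([138.9, 246.1], [136, 243, 8, 7, 42])]
scene blue [([206.8, 131.1], [203, 129, 8, 5, 33]), ([98.8, 149.6], [72, 139, 47, 21, 476]), ([515.9, 161.5], [494, 146, 49, 32, 753]), ([367.8, 243.0], [346, 228, 45, 32, 756]), ([102.5, 236.1], [100, 234, 6, 5, 21]), ([106.2, 242.6], [103, 240, 7, 6, 32]), ([119.8, 265.3], [117, 263, 7, 6, 31]), ([124.1, 272.8], [121, 270, 7, 7, 37]), ([248.5, 402.0], [207, 384, 78, 36, 224]), ([252.1, 411.1], [224, 396, 52, 24, 677])]
```

View pics/t1.png

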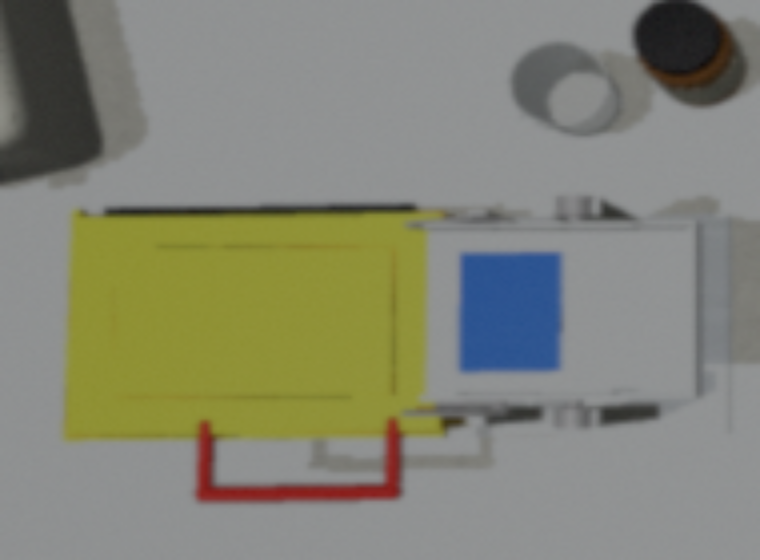

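View pics/t2.png

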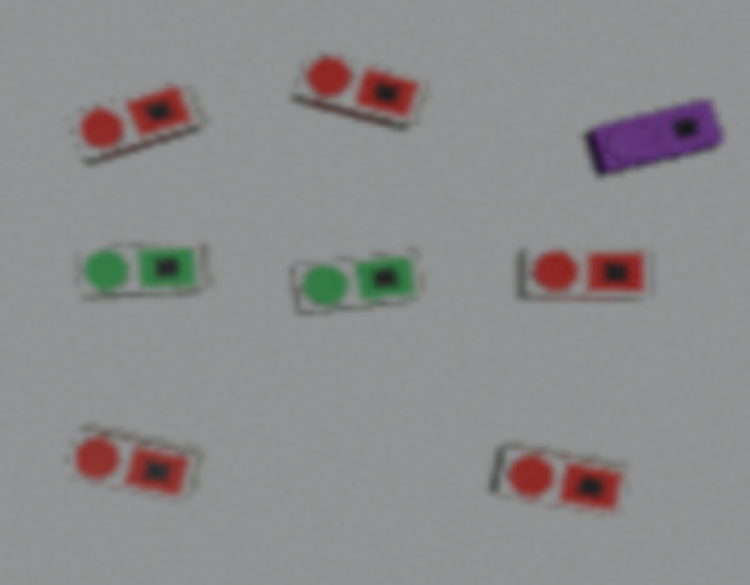

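View pics/s1.png

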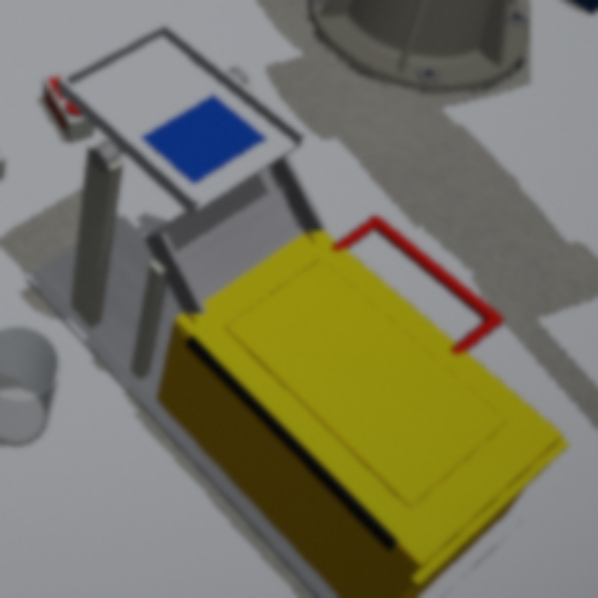

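```bash
python3 - <<'E'
from h import *
T=env.read_camera("top");S=env.read_camera("scene")
a=tri(T,(149.5,280.3),S,(434.2,275.4)); b=tri(T,(99.8,280.6),S,(481.2,313.8))
print("bar ends",a,b)
pt=tri(T,(177.0,228.6),S,(367.8,243.0)); print("patch",pt)
# patch orientation
for d in (T,S):
    m=mask(d["frame"],'blue')
# bar mid at z known: rim .13 +?
z=.133
A=atz(T,(149.5,280.3),z);B=atz(T,(99.8,280.6),z);print(A,B,(A+B)/2,np.linalg.norm(A-B),"yaw",np.arctan2(-(B-A)[0],(B-A)[1]))
for z2 in(.233,):
  P=atz(T,(177,228.6),z2);print(P, atz(S,(367.8,243),z2))
caps=[((320.3,171.5),(331.7,175.3)),((274.9,183.1),(286.3,179.3)),((365.6,214.8),(377.5,215)),((273.9,256.3),(286.1,259.3)),((360.7,260.4),(372.7,262.6)),((275.7,214.6),(287.9,214)),((319.5,217.7),(331.3,216.3))]
for c,l in caps:
    C=atz(T,c,.040);L=atz(T,l,.034);v=C-L;n=np.linalg.norm(v[:2]);
    print(C[:2].round(4),L[:2].round(4),"dist",n.round(4),"yaw(cart y vs world y)",np.arctan2(-v[0],v[1]).round(3))
# yellow lid corners in top
m=mask(T["frame"],'yellow'); m[:150]=0; m[:,260:]=0
print(cv2.minAreaRect(np.argwhere(m)[:,::-1].astype(np.float32)))
print([ (q,[(r["extent"],round(r["conf"],2)) for r in env.boxes_of("top",q)]) for q in ["amber","cup","dispenser"]])
E
```

```text
bar ends (array([0.38271414, 0.22444575, 0.12815494]), np.float64(0.0009370986615842235)) (array([0.38394892, 0.34897509, 0.1324717 ]), np.float64(0.00199318561846577))
patch (array([0.51056009, 0.12922699, 0.23223801]), np.float64(0.0023747141191704534))
[0.38335347 0.22259111 0.133     ] [0.38334505 0.34960174 0.133     ] [0.38334926 0.28609642 0.133     ] 0.12701063179110914 yaw 6.631170416957434e-05
[0.50968085 0.12989184 0.233     ] [0.51209008 0.12894305 0.233     ]
[ 0.6768 -0.2236] [ 0.6668 -0.2561] dist 0.034 yaw(cart y vs world y) -0.3
[ 0.6449 -0.0957] [ 0.6564 -0.1278] dist 0.0341 yaw(cart y vs world y) 0.344
[ 0.5538 -0.3478] [ 0.5535 -0.382 ] dist 0.0343 yaw(cart y vs world y) -0.01
[ 0.4407 -0.092 ] [ 0.4321 -0.1256] dist 0.0347 yaw(cart y vs world y) -0.25
[ 0.4279 -0.3312] [ 0.4215 -0.3652] dist 0.0346 yaw(cart y vs world y) -0.186
[ 0.5562 -0.0975] [ 0.5581 -0.1316] dist 0.0341 yaw(cart y vs world y) 0.056
[ 0.5467 -0.2194] [ 0.5508 -0.2529] dist 0.0337 yaw(cart y vs world y) 0.122
((115.0, 232.5), (96.0, 63.0), 0.0)
[('amber', [([209.7, 137.2, 236.8, 168.7], 0.96), ([272.9, 207.3, 295.6, 220.2], 0.74), ([418.7, 211.1, 448.7, 233.4], 0.65)]), ('cup', [([178.0, 152.2, 206.9, 179.9], 0.92)]), ('dispenser', [([413.1, 212.8, 449.4, 232.3], 0.59), ([268.4, 174.0, 294.4, 193.8], 0.42)])]
```

>>> {"op": "jog_arm", "data": {
  "moves": [
    [-2.89, -2.43, 0, 0, 0, 0, 35],
    [-2.89, -2.43, 0, 0, 0, 0, 35],
    [-2.89, -2.43, 0, 0, 0, 0, 35],
    [-2.89, -2.43, 0, 0, 0, 0, 35],
    [-2.89, -2.43, 0, 0, 0, 0, 35],
    [-2.89, -2.43, 0, 0, 0, 0, 35],
    [-2.89, -2.43, 0, 0, 0, 0, 35],
    [-2.89, -2.43, 0, 0, 0, 0, 35],
    [-2.89, -2.43, 0, 0, 0, 0, 35],
    [-2.89, -2.43, 0, 0, 0, 0, 35],
    [0, 0, 0, 0, 0, 0, 35]
  ],
  "squeeze": 30
}}

```text
t: 2.32
tcp_pos: [0.3865, 0.2821, 0.2425]
tcp_rot: [0.446, 3.108, -0.002]
force: [0.2, 0.6, -0.4]
gripper_width: 0.03
```

>>> {"op": "jog_arm", "data": {
  "moves": [
    [0, 0, 0, 0, 0, 0.117, 35],
    [0, 0, 0, 0, 0, 0.117, 35],
    [0, 0, 0, 0, 0, 0.117, 35],
    [0, 0, 0, 0, 0, 0.117, 35],
    [0, 0, 0, 0, 0, 0.117, 35],
    [0, 0, 0, 0, 0, 0.117, 35],
    [0, 0, 0, 0, 0, 0.117, 35],
    [0, 0, 0, 0, 0, 0.117, 35],
    [0, 0, 0, 0, 0, 0.117, 35],
    [0, 0, 0, 0, 0, 0.117, 35],
    [0, 0, 0, 0, 0, 0.117, 35],
    [0, 0, 0, 0, 0, 0, 35]
  ]
}}

```text
t: 3.32
tcp_pos: [0.3837, 0.2868, 0.2424]
tcp_rot: [-2.225, -2.218, -0.0]
force: [0.3, 0.7, 0.2]
gripper_width: 0.0299
```

```bash
cat >> h.py <<'E'
def st():
    o=env.get_obs();R=cv2.Rodrigues(np.array(o["tcp_rot"]))[0]
    print("t",round(o["t"],2),"tcp",np.round(o["tcp_pos"],4),"phi",round(float(np.arctan2(R[1,0],R[0,0])),4),"z",R[:,2].round(3),"F",np.round(o["force"],1),"w",round(o["gripper_width"],4),"q",np.round(o["joint_pos"],2))
    return o
def delta(target,o=None):
    o=o or env.get_obs();R=cv2.Rodrigues(np.array(o["tcp_rot"]))[0]
    return (R.T@(np.array(target)-o["tcp_pos"])*100).round(2)
def snap(name,zoom=1):
    o=env.get_obs();d=wcam(o,env.read_camera("wrist"));cv2.imwrite(f"pics/{name}.png",d["frame"]);return d
E
python3 - <<'E'
from h import *
o=st(); d=snap("w1"); print(blobs(d["frame"],"red",30)); print(delta((.384,.286,.20)))
print(proj(d,(.384,.286,.133)))
E
```

```text
t 3.32 tcp [0.3837 0.2868 0.2424] phi 1.5675 z [ 0.  0. -1.] F [0.3 0.7 0.2] w 0.0299 q [0.64 0.12 1.94 0.   1.08 0.64]
[([287.7, 192.9], [270, 129, 78, 158, 2719])]
[-0.08  0.02  4.24]
[280.18252213 212.78129135]
```

View pics/w1.png

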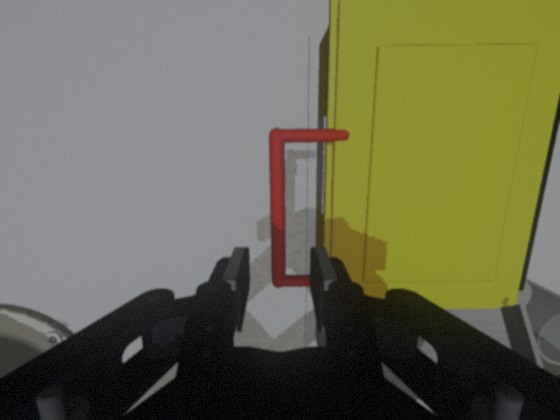

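The wrist view shows the red bar running from (277,135) to (280,283), centred between the fingers at columns 240 and 320. I'll descend and grip it.

>>> {"op": "jog_arm", "data": {
  "moves": [
    [0, 0, 3.0, 0, 0, 0, 35],
    [0, 0, 3.0, 0, 0, 0, 35],
    [0, 0, 3.0, 0, 0, 0, 35],
    [0, 0, 2.6, 0, 0, 0, 35],
    [0, 0, 0, 0, 0, 0, 35],
    [0, 0, 0, 0, 0, 0, 35]
  ],
  "squeeze": 25
}}

```text
t: 3.87
tcp_pos: [0.3831, 0.2862, 0.1257]
tcp_rot: [-2.216, -2.227, 0.005]
force: [-0.1, 0.0, 0.9]
gripper_width: 0.0299
```

>>> {"op": "jog_arm", "data": {
  "moves": [
    [0, 0, 0, 0, 0, 0, 0],
    [0, 0, 0, 0, 0, 0, 0],
    [0, 0, 0, 0, 0, 0, 0],
    [0, 0, 0, 0, 0, 0, 0],
    [0, 0, 0, 0, 0, 0, 0],
    [0, 0, 0, 0, 0, 0, 0]
  ]
}}

```text
t: 4.37
tcp_pos: [0.3822, 0.287, 0.1277]
tcp_rot: [-2.217, -2.222, 0.002]
force: [-11.5, 3.9, 1.5]
gripper_width: 0.0114
```

```bash
python3 - <<'E'
from h import *
st()
# arc rows: center hinge = grasp - (-.205,.003)
r=np.hypot(.205,.003);a0=np.arctan2(.003,.205)
N=40;th=np.linspace(0,1.76,N+1)
X=-r*np.cos(th+a0);Z=r*np.sin(th+a0)
for i in range(N): print(i,round(th[i+1],3),"dx %.2f dz %.2f cm"%((X[i+1]-X[i])*100,(Z[i+1]-Z[i])*100))
E
```

```text
t 4.37 tcp [0.3822 0.287  0.1277] phi 1.573 z [-0.002  0.001 -1.   ] F [-11.5   3.9   1.5] w 0.0114 q [0.64 0.28 2.04 0.   0.82 0.64]
0 0.044 dx 0.03 dz 0.90 cm
1 0.088 dx 0.07 dz 0.90 cm
2 0.132 dx 0.11 dz 0.90 cm
3 0.176 dx 0.15 dz 0.89 cm
4 0.22 dx 0.19 dz 0.88 cm
5 0.264 dx 0.23 dz 0.87 cm
6 0.308 dx 0.27 dz 0.86 cm
7 0.352 dx 0.30 dz 0.85 cm
8 0.396 dx 0.34 dz 0.83 cm
9 0.44 dx 0.38 dz 0.82 cm
10 0.484 dx 0.41 dz 0.80 cm
11 0.528 dx 0.45 dz 0.78 cm
12 0.572 dx 0.48 dz 0.76 cm
13 0.616 dx 0.52 dz 0.74 cm
14 0.66 dx 0.55 dz 0.72 cm
15 0.704 dx 0.58 dz 0.69 cm
16 0.748 dx 0.61 dz 0.67 cm
17 0.792 dx 0.64 dz 0.64 cm
18 0.836 dx 0.66 dz 0.61 cm
19 0.88 dx 0.69 dz 0.58 cm
20 0.924 dx 0.72 dz 0.55 cm
21 0.968 dx 0.74 dz 0.52 cm
22 1.012 dx 0.76 dz 0.48 cm
23 1.056 dx 0.78 dz 0.45 cm
24 1.1 dx 0.80 dz 0.42 cm
25 1.144 dx 0.82 dz 0.38 cm
26 1.188 dx 0.83 dz 0.34 cm
27 1.232 dx 0.85 dz 0.31 cm
28 1.276 dx 0.86 dz 0.27 cm
29 1.32 dx 0.87 dz 0.23 cm
30 1.364 dx 0.88 dz 0.19 cm
31 1.408 dx 0.89 dz 0.15 cm
32 1.452 dx 0.89 dz 0.11 cm
33 1.496 dx 0.90 dz 0.07 cm
34 1.54 dx 0.90 dz 0.03 cm
35 1.584 dx 0.90 dz -0.01 cm
36 1.628 dx 0.90 dz -0.04 cm
37 1.672 dx 0.90 dz -0.08 cm
38 1.716 dx 0.89 dz -0.12 cm
39 1.76 dx 0.89 dz -0.16 cm
```

>>> {"op": "jog_arm", "data": {
  "moves": [
    [0, -0.1, 0, 0, 0, 0, 0],
    [0, 0.03, -0.9, 0, 0, 0, 0],
    [0, 0.07, -0.9, 0, 0, 0, 0],
    [0, 0.11, -0.9, 0, 0, 0, 0],
    [0, 0.15, -0.89, 0, 0, 0, 0],
    [0, 0.19, -0.88, 0, 0, 0, 0],
    [0, 0.23, -0.87, 0, 0, 0, 0],
    [0, 0.27, -0.86, 0, 0, 0, 0],
    [0, 0.3, -0.85, 0, 0, 0, 0],
    [0, 0.34, -0.83, 0, 0, 0, 0],
    [0, 0, 0, 0, 0, 0, 0]
  ]
}}

```text
t: 5.28
tcp_pos: [0.399, 0.2872, 0.2083]
tcp_rot: [-2.217, -2.223, -0.001]
force: [-10.5, 3.7, 3.2]
gripper_width: 0.011
```

>>> {"op": "jog_arm", "data": {
  "moves": [
    [0, 0.35, -0.8, 0, 0, 0, 0],
    [0, 0.4, -0.8, 0, 0, 0, 0],
    [0, 0.45, -0.78, 0, 0, 0, 0],
    [0, 0.48, -0.76, 0, 0, 0, 0],
    [0, 0.52, -0.74, 0, 0, 0, 0],
    [0, 0.55, -0.72, 0, 0, 0, 0],
    [0, 0.58, -0.69, 0, 0, 0, 0],
    [0, 0.61, -0.67, 0, 0, 0, 0],
    [0, 0.64, -0.64, 0, 0, 0, 0],
    [0, 0.66, -0.61, 0, 0, 0, 0],
    [0, 0, 0, 0, 0, 0, 0]
  ]
}}

```text
t: 6.2
tcp_pos: [0.4512, 0.2876, 0.2817]
tcp_rot: [-2.217, -2.223, -0.002]
force: [-16.1, 0.8, 15.4]
gripper_width: 0.0109
```

```bash
python3 - <<'E'
from h import *
st(); d=env.read_camera("scene");cv2.imwrite("pics/s2.png",d["frame"])
E
```

```text
t 6.2 tcp [0.4512 0.2876 0.2817] phi 1.5735 z [-0.001  0.003 -1.   ] F [-16.1   0.8  15.4] w 0.0109 q [0.56 0.17 1.78 0.   1.18 0.56]
```

View pics/s2.png

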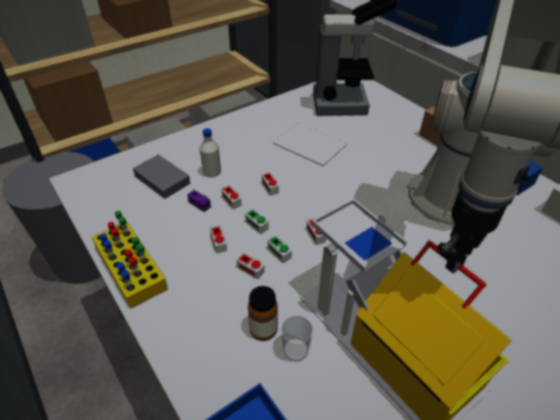

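The lid is following the gripper in the scene view. The force points outward, so my arc is 1–2 mm too tight. I'll adjust and carry on.

>>> {"op": "jog_arm", "data": {
  "moves": [
    [0, -0.12, -0.12, 0, 0, 0, 0],
    [0, 0.69, -0.58, 0, 0, 0, 0],
    [0, 0.72, -0.55, 0, 0, 0, 0],
    [0, 0.74, -0.52, 0, 0, 0, 0],
    [0, 0.76, -0.48, 0, 0, 0, 0],
    [0, 0.78, -0.45, 0, 0, 0, 0],
    [0, 0.8, -0.42, 0, 0, 0, 0],
    [0, 0.82, -0.38, 0, 0, 0, 0],
    [0, 0.83, -0.34, 0, 0, 0, 0],
    [0, 0.85, -0.31, 0, 0, 0, 0],
    [0, 0.86, -0.27, 0, 0, 0, 0],
    [0, 0, 0, 0, 0, 0, 0]
  ]
}}

```text
t: 7.25
tcp_pos: [0.5312, 0.2878, 0.3241]
tcp_rot: [2.218, 2.224, 0.007]
force: [-2.6, 5.1, 6.8]
gripper_width: 0.0108
```

>>> {"op": "jog_arm", "data": {
  "moves": [
    [0, 0.87, -0.23, 0, 0, 0, 0],
    [0, 0.88, -0.19, 0, 0, 0, 0],
    [0, 0.89, -0.15, 0, 0, 0, 0],
    [0, 0.89, -0.11, 0, 0, 0, 0],
    [0, 0.9, -0.07, 0, 0, 0, 0],
    [0, 0.9, -0.03, 0, 0, 0, 0],
    [0, 0.9, 0.01, 0, 0, 0, 0],
    [0, 0.9, 0.04, 0, 0, 0, 0],
    [0, 0.9, 0.08, 0, 0, 0, 0],
    [0, 0.89, 0.12, 0, 0, 0, 0],
    [0, 0.8, 0.16, 0, 0, 0, 0],
    [0, 0, 0, 0, 0, 0, 0]
  ]
}}

```text
t: 8.25
tcp_pos: [0.6281, 0.2879, 0.3262]
tcp_rot: [2.218, 2.224, 0.005]
force: [0.1, 6.2, 0.7]
gripper_width: 0.011
```

```bash
python3 - <<'E'
from h import *
st(); d=env.read_camera("scene");cv2.imwrite("pics/s3.png",d["frame"])
E
```

```text
t 8.25 tcp [0.6281 0.2879 0.3262] phi 1.5732 z [ 0.003  0.002 -1.   ] F [0.1 6.2 0.7] w 0.011 q [0.43 0.4  1.39 0.   1.36 0.42]
```

View pics/s3.png

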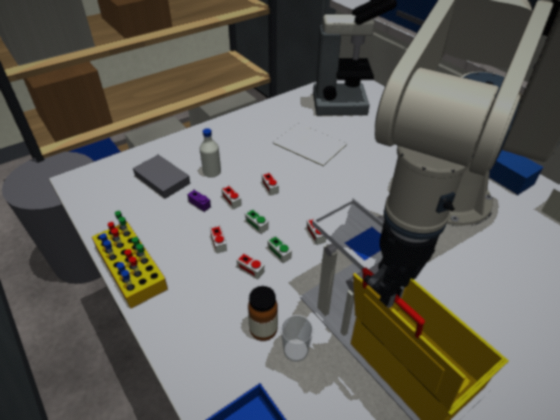

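>>> {"op": "jog_arm", "data": {
  "moves": [
    [0, 0, 0, 0, 0, 0, 60],
    [0, 0, 0, 0, 0, 0, 60],
    [0, 0.5, 0, 0, 0, 0, 60],
    [0, 0.5, 0, 0, 0, 0, 60],
    [0, 0.5, 0, 0, 0, 0, 60],
    [0, 0, 0, 0, 0, 0, 60],
    [0, 0, -1.5, 0, 0, 0, 60],
    [0, 0, -2.5, 0, 0, 0, 60],
    [0, 0, -2.5, 0, 0, 0, 60],
    [0, 0, 0, 0, 0, 0, 60]
  ]
}}

```text
t: 9.13
tcp_pos: [0.6432, 0.2876, 0.3958]
tcp_rot: [2.217, 2.222, 0.011]
force: [0.4, -0.6, 1.6]
gripper_width: 0.0515
```

```bash
python3 - <<'E'
from h import *
st(); d=env.read_camera("scene");cv2.imwrite("pics/s4.png",d["frame"])
snap("w2")
E
```

```text
t 9.13 tcp [0.6432 0.2876 0.3958] phi 1.5727 z [ 0.007  0.003 -1.   ] F [ 0.4 -0.6  1.6] w 0.0515 q [ 0.42  0.38  1.26 -0.    1.49  0.42]
```

View pics/s4.png

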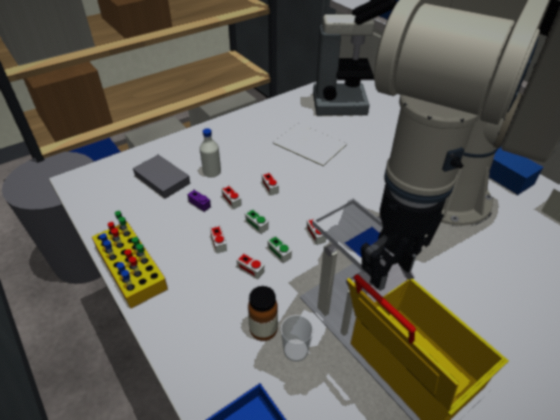

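View pics/w2.png

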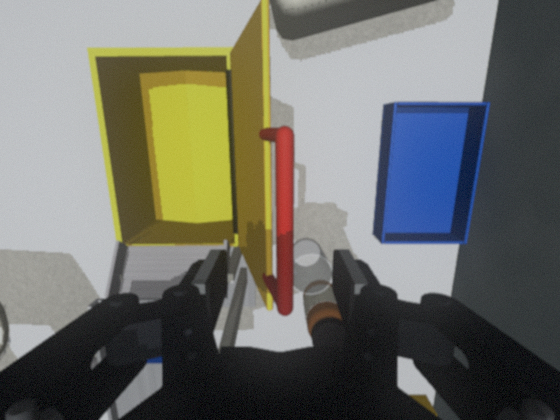

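The lid stands open by itself: the bar is at (385,305) in the scene view, with the fingers clear. Red-capped candidates in the top view are (282,258), (368,262), (373,215), (327,174) and (283,182). The greens (284,215) and (327,217), the purple (386,186) and the rack pegs are not to be touched. First target is the red one at (282,258), with a hover check.

>>> {"op": "jog_arm", "data": {
  "moves": [
    [-3.62, -1.88, 0, 0, 0, 0, 60],
    [-3.62, -1.88, 0, 0, 0, 0, 60],
    [-3.62, -1.88, 0, 0, 0, 0, 60],
    [-3.62, -1.88, 0, 0, 0, 0, 60],
    [-3.62, -1.88, 0, 0, 0, 0, 60],
    [-3.62, -1.88, 0, 0, 0, 0, 60],
    [-3.62, -1.88, 0, 0, 0, 0, 60],
    [-3.62, -1.88, 0, 0, 0, 0, 60],
    [-3.62, -1.88, 0, 0, 0, 0, 60],
    [-3.62, -1.88, 0, 0, 0, 0, 60],
    [-3.62, -1.88, 0, 0, 0, 0, 60],
    [0, 0, 3.9, 0, 0, 0.05, 60],
    [0, 0, 3.9, 0, 0, 0.05, 60],
    [0, 0, 3.9, 0, 0, 0.05, 60],
    [0, 0, 3.9, 0, 0, 0.05, 60],
    [0, 0, 3.9, 0, 0, 0.05, 60],
    [0, 0, 0, 0, 0, 0, 60]
  ]
}}

```text
t: 10.65
tcp_pos: [0.4302, -0.1103, 0.1882]
tcp_rot: [-2.474, -1.92, 0.012]
force: [-1.4, 0.2, -1.4]
gripper_width: 0.0514
```

```bash
cat >> h.py <<'E'
def find(d):
    "red cap+label pairs in wrist/top view -> centre, yaw"
    bl=[b for b in blobs(d["frame"],"red",15)]
    out=[]
    for c,s in bl:
        for l,s2 in bl:
            if c==l: continue
            C=atz(d,c,.040);L=atz(d,l,.034);v=(C-L)[:2];n=np.linalg.norm(v)
            if .028<n<.04:
                # cap is round: label has black hole -> check center brightness
                px=d["frame"][int(round(l[1])),int(round(l[0]))].astype(int)
                pc=d["frame"][int(round(c[1])),int(round(c[0]))].astype(int)
                if px[2]<pc[2]*.75:
                    u=v/n; ce=C[:2]-.0185*u
                    out.append((ce.round(4).tolist(),round(float(np.arctan2(-u[0],u[1])),3),round(float(n),4),[round(x) for x in c]))
    return out
E
python3 - <<'E'
from h import *
o=st(); d=snap("w3")
for r in find(d): print(r)
print("top")
T=env.read_camera("top")
for r in find(T): print(r)
E
```

```text
t 10.65 tcp [ 0.4302 -0.1103  0.1882] phi 1.3203 z [-0.012  0.003 -1.   ] F [-1.4  0.2 -1.4] w 0.0514 q [-0.25  0.14  2.05 -0.    0.96 -0.  ]
([0.6499, -0.1127], 0.364, 0.0346, [517, 125])
([0.4346, -0.1097], -0.249, 0.0332, [286, 179])
([0.6679, -0.2411], -0.108, 0.0342, [554, 252])
top
([0.6713, -0.2413], -0.288, 0.0345, [320, 172])
([0.6511, -0.1132], 0.344, 0.0341, [275, 183])
([0.5537, -0.3663], -0.01, 0.0343, [366, 215])
([0.4245, -0.3494], -0.186, 0.0346, [361, 260])
```

View pics/w3.png

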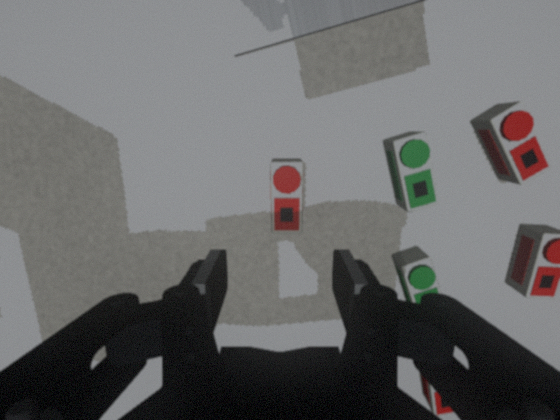

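```bash
python3 - <<'E'
from h import *
o=st();print(delta((.4352,-.1098,.024)))
E
```

```text
t 10.75 tcp [ 0.4344 -0.1113  0.1943] phi 1.3244 z [-0.004  0.001 -1.   ] F [ 0.6 -0.2  1.1] w 0.0507 q [-0.25  0.14  2.04 -0.    0.97 -0.01]
[ 0.16  0.11 17.03]
```

>>> {"op": "jog_arm", "data": {
  "moves": [
    [0.16, 0.1, 3.5, 0, 0, 0, 60],
    [0, 0, 3.5, 0, 0, 0, 60],
    [0, 0, 3.5, 0, 0, 0, 60],
    [0, 0, 3.5, 0, 0, 0, 60],
    [0, 0, 2.0, 0, 0, 0, 60],
    [0, 0, 1.0, 0, 0, 0, 60],
    [0, 0, 0, 0, 0, 0, 60],
    [0, 0, 0, 0, 0, 0, 60]
  ]
}}

```text
t: 11.42
tcp_pos: [0.4386, -0.1106, 0.0265]
tcp_rot: [2.477, 1.93, 0.002]
force: [-0.1, -1.1, 0.5]
gripper_width: 0.051
```

>>> {"op": "jog_arm", "data": {
  "moves": [
    [0, 0, 0, 0, 0, 0, 0],
    [0, 0, 0, 0, 0, 0, 0],
    [0, 0, 0, 0, 0, 0, 0],
    [0, 0, 0, 0, 0, 0, 0],
    [0, 0, 0, 0, 0, 0, 0]
  ],
  "squeeze": 50
}}

```text
t: 11.83
tcp_pos: [0.4384, -0.1106, 0.027]
tcp_rot: [2.477, 1.928, 0.003]
force: [-1.5, 1.3, 9.9]
gripper_width: 0.0285
```

```bash
python3 - <<'E'
from h import *
o=st()
E
```

```text
t 11.83 tcp [ 0.4384 -0.1106  0.027 ] phi 1.323 z [ 0.003 -0.001 -1.   ] F [-1.5  1.3  9.9] w 0.0285 q [-0.25  0.43  2.15  0.    0.55 -0.  ]
```

>>> {"op": "jog_arm", "data": {
  "moves": [
    [0, 0, -2.0, 0, 0, 0, 0],
    [0, 0, -3.8, 0, 0, -0.05, 0],
    [0, 0, -3.8, 0, 0, -0.05, 0],
    [0, 0, -3.8, 0, 0, -0.05, 0],
    [0, 0, -3.8, 0, 0, -0.05, 0],
    [0, 0, -3.8, 0, 0, -0.05, 0],
    [0, 0, -3.8, 0, 0, 0, 0],
    [0, 0, -3.8, 0, 0, 0, 0],
    [0, 0, -1.7, 0, 0, 0, 0],
    [0, 0, 0, 0, 0, 0, 0],
    [0, 0, 0, 0, 0, 0, 0]
  ]
}}

```text
t: 12.75
tcp_pos: [0.4371, -0.1103, 0.3297]
tcp_rot: [2.217, 2.222, 0.003]
force: [0.0, 0.2, -2.5]
gripper_width: 0.0289
```

>>> {"op": "jog_arm", "data": {
  "moves": [
    [3.4, 1.03, 0, 0, 0, 0, 0],
    [3.4, 1.03, 0, 0, 0, 0, 0],
    [3.4, 1.03, 0, 0, 0, 0, 0],
    [3.4, 1.03, 0, 0, 0, 0, 0],
    [3.4, 1.03, 0, 0, 0, 0, 0],
    [3.4, 1.03, 0, 0, 0, 0, 0],
    [3.0, 1.03, 0, 0, 0, 0, 0],
    [0, 0, 0, 0, 0, 0, 0],
    [0, 0, 0, 0, 0, 0, 0],
    [0, 0, 0, 0, 0, 0, 0]
  ]
}}

```text
t: 13.58
tcp_pos: [0.5076, 0.1236, 0.3266]
tcp_rot: [-2.217, -2.224, 0.004]
force: [0.7, -1.0, -1.7]
gripper_width: 0.0289
```

```bash
python3 - <<'E'
from h import *
o=st();print(delta((.5105,.1290,.262),o)); snap("w4")
E
```

```text
t 13.58 tcp [0.5076 0.1236 0.3266] phi 1.5736 z [-0.003 -0.001 -1.   ] F [ 0.7 -1.  -1.7] w 0.0289 q [ 0.24  0.12  1.75 -0.    1.28  0.23]
[0.55 0.31 6.46]
```

View pics/w4.png

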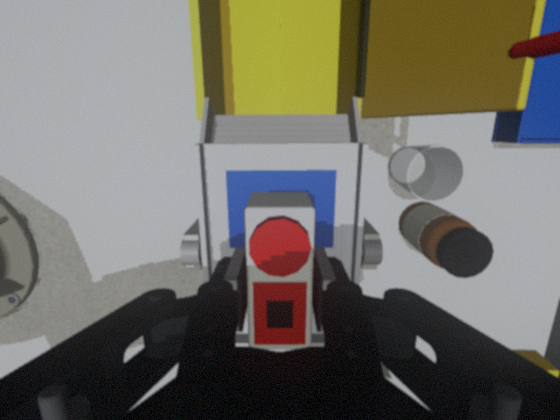

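The cartridge is held straight, with its cap at (280,246), over the blue patch spanning columns 227–335. Lowering it onto the patch.

>>> {"op": "jog_arm", "data": {
  "moves": [
    [0.5, 0.3, 2.0, 0, 0, 0, 0],
    [0, 0, 2.0, 0, 0, 0, 0],
    [0, 0, 1.5, 0, 0, 0, 0],
    [0, 0, 0.8, 0, 0, 0, 0],
    [0, 0, 0, 0, 0, 0, 0],
    [0, 0, 0, 0, 0, 0, 0],
    [0, 0, 0, 0, 0, 0, 0]
  ]
}}

```text
t: 14.22
tcp_pos: [0.5121, 0.1286, 0.2661]
tcp_rot: [2.219, 2.222, 0.002]
force: [0.1, -0.5, -1.4]
gripper_width: 0.0291
```

>>> {"op": "jog_arm", "data": {
  "moves": [
    [0, 0, 0.4, 0, 0, 0, 0],
    [0, 0, 0, 0, 0, 0, 0],
    [0, 0, 0, 0, 0, 0, 60],
    [0, 0, 0, 0, 0, 0, 60],
    [0, 0, 0, 0, 0, 0, 60],
    [0, 0, 0, 0, 0, 0, 60]
  ]
}}

```text
t: 14.72
tcp_pos: [0.5118, 0.129, 0.2613]
tcp_rot: [2.219, 2.224, 0.001]
force: [0.5, -0.3, -0.2]
gripper_width: 0.0513
```

```bash
python3 - <<'E'
from h import *
o=st(); snap("w5");cv2.imwrite("pics/s5.png",env.read_camera("scene")["frame"])
E
```

```text
t 14.72 tcp [0.5118 0.129  0.2613] phi 1.5729 z [ 0.  0. -1.] F [ 0.5 -0.3 -0.2] w 0.0513 q [0.24 0.18 1.82 0.   1.14 0.24]
```

View pics/w5.png

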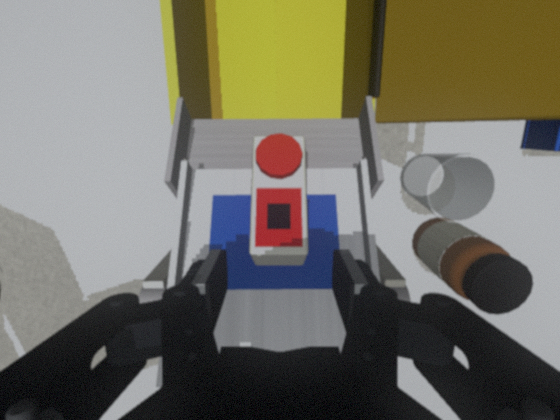

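View pics/s5.png

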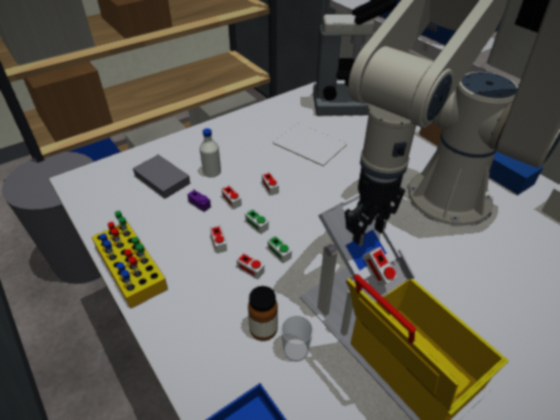

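The tray tips and the cartridge slides down towards the bin, with its cap at (279,155) in the wrist view. On to the next one, the red at top-view (361,260).

>>> {"op": "jog_arm", "data": {
  "moves": [
    [0, 0, -1.0, 0, 0, 0, 60],
    [0, 0, -3.0, 0, 0, 0, 60],
    [0, 0, -3.0, 0, 0, 0, 60],
    [-3.98, -0.73, 0, 0, 0, 0, 60],
    [-3.98, -0.73, 0, 0, 0, 0, 60],
    [-3.98, -0.73, 0, 0, 0, 0, 60],
    [-3.98, -0.73, 0, 0, 0, 0, 60],
    [-3.98, -0.73, 0, 0, 0, 0, 60],
    [-3.98, -0.73, 0, 0, 0, 0, 60],
    [-3.98, -0.73, 0, 0, 0, 0, 60],
    [-3.98, -0.73, 0, 0, 0, 0, 60],
    [-3.98, -0.73, 0, 0, 0, 0, 60],
    [-3.98, -0.73, 0, 0, 0, 0, 60],
    [-3.98, -0.73, 0, 0, 0, 0, 60],
    [-3.98, -0.73, 0, 0, 0, 0, 60],
    [0, 0, 3.5, 0, 0, 0.062, 60],
    [0, 0, 3.5, 0, 0, 0.062, 60],
    [0, 0, 3.5, 0, 0, 0.062, 60],
    [0, 0, 3.5, 0, 0, 0, 60],
    [0, 0, 0, 0, 0, 0, 60]
  ]
}}

```text
t: 16.48
tcp_pos: [0.4219, -0.3466, 0.1858]
tcp_rot: [-2.409, -2.001, 0.003]
force: [-1.5, 0.9, -0.2]
gripper_width: 0.0514
```

>>> {"op": "jog_arm", "data": {
  "moves": [
    [0, 0, 0, 0, 0, 0, 60],
    [0, 0, 0, 0, 0, 0, 60]
  ]
}}

```text
t: 16.65
tcp_pos: [0.426, -0.3496, 0.1932]
tcp_rot: [2.414, 2.007, 0.001]
force: [1.2, -0.1, 0.1]
gripper_width: 0.0515
```

```bash
cat >> h.py <<'E'
def look(name):
    o=st(); d=snap(name)
    for r in find(d): print(" w",r)
    T=env.read_camera("top");cv2.imwrite(f"pics/{name}_t.png",T["frame"])
    for r in find(T): print(" t",r)
    S=env.read_camera("scene");cv2.imwrite(f"pics/{name}_s.png",S["frame"])
    return o
E
python3 - <<'E'
from h import *
o=look("w6")
E
```

```text
t 16.65 tcp [ 0.426  -0.3496  0.1932] phi 1.3874 z [ 0.002 -0.001 -1.   ] F [ 1.2 -0.1  0.1] w 0.0515 q [-0.69  0.29  1.84 -0.    1.01 -0.51]
 w ([0.5524, -0.3664], 0.004, 0.0344, [414, 173])
 w ([0.4233, -0.3494], -0.193, 0.034, [277, 180])
 t ([0.6711, -0.2413], -0.282, 0.0341, [320, 172])
 t ([0.6511, -0.1132], 0.344, 0.0341, [275, 183])
 t ([0.5537, -0.3663], -0.01, 0.034, [366, 215])
```

View pics/w6_t.png

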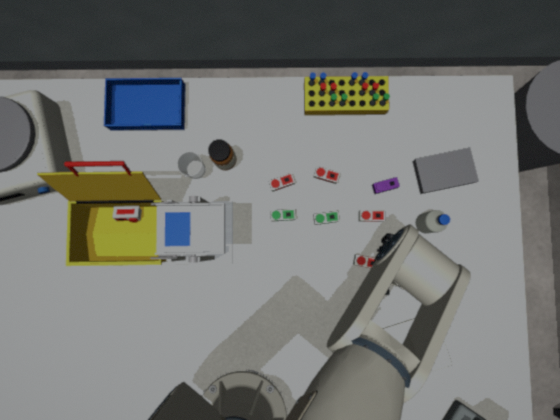

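The first cartridge lies in the bin at (126,213) and the tray is level. Grasping the second.

>>> {"op": "jog_arm", "data": {
  "moves": [
    [0, -0.2, 3.5, 0, 0, 0, 60],
    [0, 0, 3.5, 0, 0, 0, 60],
    [0, 0, 3.5, 0, 0, 0, 60],
    [0, 0, 3.5, 0, 0, 0, 60],
    [0, 0, 2.0, 0, 0, 0, 60],
    [0, 0, 0.8, 0, 0, 0, 60],
    [0, 0, 0, 0, 0, 0, 60],
    [0, 0, 0, 0, 0, 0, 0],
    [0, 0, 0, 0, 0, 0, 0],
    [0, 0, 0, 0, 0, 0, 0],
    [0, 0, 0, 0, 0, 0, 0],
    [0, 0, 0, 0, 0, 0, 0]
  ]
}}

```text
t: 17.8
tcp_pos: [0.4244, -0.3496, 0.0252]
tcp_rot: [2.413, 2.006, 0.001]
force: [0.8, -0.6, 8.3]
gripper_width: 0.0292
```

```bash
python3 - <<'E'
from h import *
o=st()
E
```

```text
t 17.8 tcp [ 0.4244 -0.3496  0.0252] phi 1.3868 z [ 0.003 -0.002 -1.   ] F [ 0.8 -0.6  8.3] w 0.0292 q [-0.69  0.54  1.94  0.    0.66 -0.51]
```

>>> {"op": "jog_arm", "data": {
  "moves": [
    [0, 0, -2.0, 0, 0, 0, 0],
    [0, 0, -3.8, 0, 0, -0.062, 0],
    [0, 0, -3.8, 0, 0, -0.062, 0],
    [0, 0, -3.8, 0, 0, -0.061, 0],
    [0, 0, -3.8, 0, 0, 0, 0],
    [0, 0, -3.8, 0, 0, 0, 0],
    [0, 0, -3.8, 0, 0, 0, 0],
    [0, 0, -3.8, 0, 0, 0, 0],
    [0, 0, -1.9, 0, 0, 0, 0],
    [0, 0, 0, 0, 0, 0, 0],
    [3.98, 0.72, 0, 0, 0, 0, 0],
    [3.98, 0.72, 0, 0, 0, 0, 0],
    [3.98, 0.72, 0, 0, 0, 0, 0],
    [3.98, 0.72, 0, 0, 0, 0, 0],
    [3.98, 0.72, 0, 0, 0, 0, 0],
    [3.98, 0.72, 0, 0, 0, 0, 0]
  ]
}}

```text
t: 19.13
tcp_pos: [0.4651, -0.1077, 0.3275]
tcp_rot: [-2.221, -2.222, 0.0]
force: [0.9, 0.1, -1.5]
gripper_width: 0.029
```

>>> {"op": "jog_arm", "data": {
  "moves": [
    [3.98, 0.72, 0, 0, 0, 0, 0],
    [3.98, 0.72, 0, 0, 0, 0, 0],
    [3.98, 0.72, 0, 0, 0, 0, 0],
    [3.98, 0.72, 0, 0, 0, 0, 0],
    [3.98, 0.72, 0, 0, 0, 0, 0],
    [3.5, 0.72, 0, 0, 0, 0, 0],
    [0, 0, 0, 0, 0, 0, 0],
    [0, 0, 0, 0, 0, 0, 0],
    [0, 0, 0, 0, 0, 0, 0],
    [0, 0, 0, 0, 0, 0, 0]
  ]
}}

```text
t: 19.97
tcp_pos: [0.5084, 0.1234, 0.3277]
tcp_rot: [-2.221, -2.222, 0.001]
force: [-0.3, -0.2, -1.1]
gripper_width: 0.0287
```

```bash
python3 - <<'E'
from h import *
o=st();print(delta((.5105,.1290,.260),o)); snap("w7")
E
```

```text
t 19.97 tcp [0.5084 0.1234 0.3277] phi 1.571 z [-0.001 -0.001 -1.   ] F [-0.3 -0.2 -1.1] w 0.0287 q [ 0.24  0.12  1.75 -0.    1.28  0.24]
[0.57 0.22 6.77]
```

View pics/w7.png

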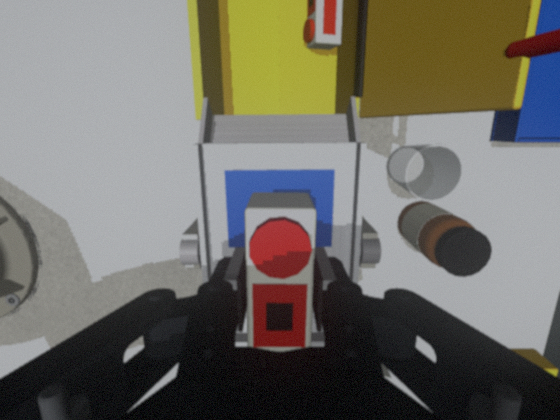

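Same pose as before: cap at (280,247), centred on the patch, and the first cartridge is visible in the bin at (322,22). Set and release, then fetch the next one, the red at (.5537,-.3663).

>>> {"op": "jog_arm", "data": {
  "moves": [
    [0.5, 0.2, 2.0, 0, 0, 0, 0],
    [0, 0, 2.0, 0, 0, 0, 0],
    [0, 0, 1.5, 0, 0, 0, 0],
    [0, 0, 0.8, 0, 0, 0, 0],
    [0, 0, 0.4, 0, 0, 0, 0],
    [0, 0, 0, 0, 0, 0, 0],
    [0, 0, 0, 0, 0, 0, 0],
    [0, 0, 0, 0, 0, 0, 60],
    [0, 0, 0, 0, 0, 0, 60],
    [0, 0, 0, 0, 0, 0, 60],
    [0, 0, 0, 0, 0, 0, 60],
    [0, 0, 0, 0, 0, 0, 60],
    [0, 0, 0, 0, 0, 0, 60]
  ]
}}

```text
t: 21.1
tcp_pos: [0.511, 0.1295, 0.2612]
tcp_rot: [2.22, 2.223, 0.0]
force: [-0.2, -0.3, -0.0]
gripper_width: 0.0511
```

```bash
python3 - <<'E'
from h import *
o=st(); snap("w8")
E
```

```text
t 21.1 tcp [0.511  0.1295 0.2612] phi 1.5719 z [ 0.  0. -1.] F [-0.2 -0.3 -0. ] w 0.0511 q [ 0.25  0.18  1.82 -0.    1.14  0.24]
```

View pics/w8.png

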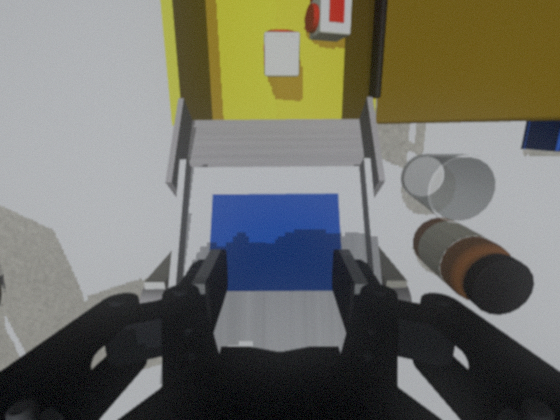

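Two are in the bin, at (325,18) and (282,52) in the wrist view. Next.

>>> {"op": "jog_arm", "data": {
  "moves": [
    [0, 0, -1.0, 0, 0, 0, 60],
    [0, 0, -3.0, 0, 0, 0, 60],
    [0, 0, -3.0, 0, 0, 0, 60],
    [-4.13, 0.36, 0, 0, 0, 0, 60],
    [-4.13, 0.36, 0, 0, 0, 0, 60],
    [-4.13, 0.36, 0, 0, 0, 0, 60],
    [-4.13, 0.36, 0, 0, 0, 0, 60],
    [-4.13, 0.36, 0, 0, 0, 0, 60],
    [-4.13, 0.36, 0, 0, 0, 0, 60],
    [-4.13, 0.36, 0, 0, 0, 0, 60],
    [-4.13, 0.36, 0, 0, 0, 0, 60],
    [-4.13, 0.36, 0, 0, 0, 0, 60],
    [-4.13, 0.36, 0, 0, 0, 0, 60],
    [-4.13, 0.36, 0, 0, 0, 0, 60],
    [-4.13, 0.36, 0, 0, 0, 0, 60],
    [0, 0, 3.5, 0, 0, 0, 60],
    [0, 0, 3.5, 0, 0, 0, 60],
    [0, 0, 3.5, 0, 0, 0, 60],
    [0, 0, 3.5, 0, 0, 0, 60],
    [0, 0, 0, 0, 0, 0, 60]
  ]
}}

```text
t: 22.82
tcp_pos: [0.5512, -0.3641, 0.1845]
tcp_rot: [-2.213, -2.215, 0.003]
force: [-1.4, 1.4, 0.2]
gripper_width: 0.0513
```

>>> {"op": "jog_arm", "data": {
  "moves": [
    [0, 0, 0, 0, 0, 0, 60],
    [0, 0, 0, 0, 0, 0, 60],
    [0, 0, 0, 0, 0, 0, 60]
  ]
}}

```text
t: 23.07
tcp_pos: [0.5561, -0.3671, 0.1943]
tcp_rot: [2.217, 2.22, 0.001]
force: [-0.4, -0.3, 0.1]
gripper_width: 0.0511
```

```bash
python3 - <<'E'
from h import *
o=look("w9")
E
```

```text
t 23.07 tcp [ 0.5561 -0.3671  0.1943] phi 1.5719 z [ 0.004 -0.002 -1.   ] F [-0.4 -0.3  0.1] w 0.0511 q [-0.59  0.46  1.59 -0.    1.09 -0.59]
 w ([0.6701, -0.2415], -0.276, 0.0331, [423, 30])
 w ([0.5524, -0.3663], -0.026, 0.0345, [276, 179])
 t ([0.6711, -0.2413], -0.282, 0.0341, [320, 172])
 t ([0.6511, -0.1132], 0.344, 0.0341, [275, 183])
```

View pics/w9.png

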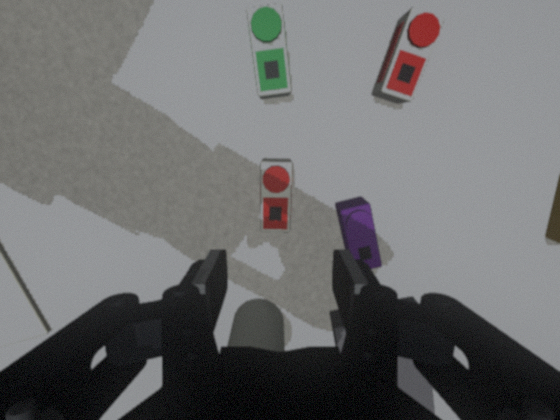

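```bash
python3 - <<'E'
from h import *
T=env.read_camera("top");S=env.read_camera("scene")
print(tri(T,(443.6,219),S,(206.8,131.1)))
print(delta((.5528,-.3664,.0255)))
E
```

```text
(array([ 0.53369676, -0.5227182 ,  0.15704297]), np.float64(0.0020444058954220833))
[ 1.000e-02 -2.500e-01  1.669e+01]
```

The bottle is at (.534,-.523), 0.156 m away, so there is clearance. The target is the red cap at (276,179) in the wrist view; the purple one at (358,232) stays outside the fingers.

>>> {"op": "jog_arm", "data": {
  "moves": [
    [0, -0.25, 3.5, 0, 0, 0.012, 55],
    [0, 0, 3.5, 0, 0, 0, 55],
    [0, 0, 3.5, 0, 0, 0, 55],
    [0, 0, 3.5, 0, 0, 0, 55],
    [0, 0, 2.0, 0, 0, 0, 55],
    [0, 0, 0.8, 0, 0, 0, 55],
    [0, 0, 0, 0, 0, 0, 55],
    [0, 0, 0, 0, 0, 0, 0],
    [0, 0, 0, 0, 0, 0, 0],
    [0, 0, 0, 0, 0, 0, 0],
    [0, 0, 0, 0, 0, 0, 0],
    [0, 0, 0, 0, 0, 0, 0]
  ]
}}

```text
t: 24.32
tcp_pos: [0.5531, -0.3668, 0.0249]
tcp_rot: [2.232, 2.207, 0.001]
force: [-0.6, 1.1, 8.3]
gripper_width: 0.0294
```

>>> {"op": "jog_arm", "data": {
  "moves": [
    [0, 0, -2.0, 0, 0, 0, 0],
    [0, 0, -3.8, 0, 0, -0.012, 0],
    [0, 0, -3.8, 0, 0, 0, 0],
    [0, 0, -3.8, 0, 0, 0, 0],
    [0, 0, -3.8, 0, 0, 0, 0],
    [0, 0, -3.8, 0, 0, 0, 0],
    [0, 0, -3.8, 0, 0, 0, 0],
    [0, 0, -3.8, 0, 0, 0, 0],
    [0, 0, -1.9, 0, 0, 0, 0],
    [0, 0, 0, 0, 0, 0, 0],
    [4.13, -0.35, 0, 0, 0, 0, 0],
    [4.13, -0.35, 0, 0, 0, 0, 0],
    [4.13, -0.35, 0, 0, 0, 0, 0],
    [4.13, -0.35, 0, 0, 0, 0, 0],
    [4.13, -0.35, 0, 0, 0, 0, 0],
    [4.13, -0.35, 0, 0, 0, 0, 0]
  ]
}}

```text
t: 25.65
tcp_pos: [0.5296, -0.1165, 0.3273]
tcp_rot: [-2.22, -2.221, 0.001]
force: [1.0, -0.1, -0.7]
gripper_width: 0.0288
```

>>> {"op": "jog_arm", "data": {
  "moves": [
    [4.13, -0.35, 0, 0, 0, 0, 0],
    [4.13, -0.35, 0, 0, 0, 0, 0],
    [4.13, -0.35, 0, 0, 0, 0, 0],
    [4.13, -0.35, 0, 0, 0, 0, 0],
    [4.13, -0.35, 0, 0, 0, 0, 0],
    [3.5, -0.35, 0, 0, 0, 0, 0],
    [0, 0, 0, 0, 0, 0, 0],
    [0, 0, 0, 0, 0, 0, 0],
    [0, 0, 0, 0, 0, 0, 0],
    [0, 0, 0, 0, 0, 0, 0]
  ]
}}

```text
t: 26.48
tcp_pos: [0.5094, 0.1221, 0.3277]
tcp_rot: [-2.221, -2.222, 0.001]
force: [-0.3, -0.3, -1.6]
gripper_width: 0.0291
```

```bash
python3 - <<'E'
from h import *
o=st();print(delta((.5105,.1290,.260),o)); snap("w10")
E
```

```text
t 26.48 tcp [0.5094 0.1221 0.3277] phi 1.571 z [-0.001 -0.001 -1.   ] F [-0.3 -0.3 -1.6] w 0.0291 q [ 0.23  0.12  1.74 -0.    1.28  0.23]
[0.69 0.11 6.77]
```

View pics/w10.png

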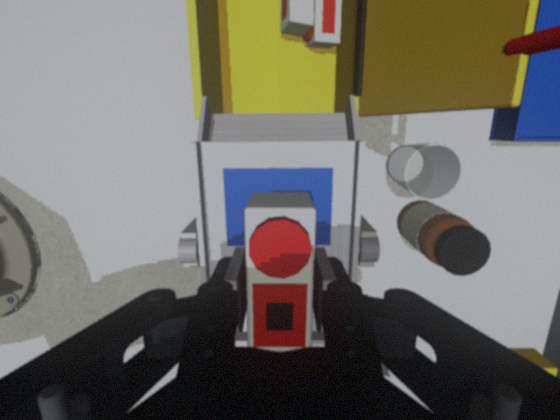

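The third is held and centred, with its cap at (280,246). Setting it down.

>>> {"op": "jog_arm", "data": {
  "moves": [
    [0.6, 0.1, 2.0, 0, 0, 0, 0],
    [0, 0, 2.0, 0, 0, 0, 0],
    [0, 0, 1.5, 0, 0, 0, 0],
    [0, 0, 0.8, 0, 0, 0, 0],
    [0, 0, 0.4, 0, 0, 0, 0],
    [0, 0, 0, 0, 0, 0, 0],
    [0, 0, 0, 0, 0, 0, 0],
    [0, 0, 0, 0, 0, 0, 60],
    [0, 0, 0, 0, 0, 0, 60],
    [0, 0, 0, 0, 0, 0, 60],
    [0, 0, 0, 0, 0, 0, 60],
    [0, 0, 0, 0, 0, 0, 60],
    [0, 0, 0, 0, 0, 0, 60]
  ]
}}

```text
t: 27.62
tcp_pos: [0.5107, 0.1292, 0.2613]
tcp_rot: [2.22, 2.223, 0.0]
force: [0.8, 0.7, -0.0]
gripper_width: 0.0511
```

```bash
python3 - <<'E'
from h import *
o=st(); snap("w11")
E
```

```text
t 27.62 tcp [0.5107 0.1292 0.2613] phi 1.5719 z [ 0.  0. -1.] F [ 0.8  0.7 -0. ] w 0.0511 q [ 0.24  0.18  1.82 -0.    1.14  0.24]
```

View pics/w11.png

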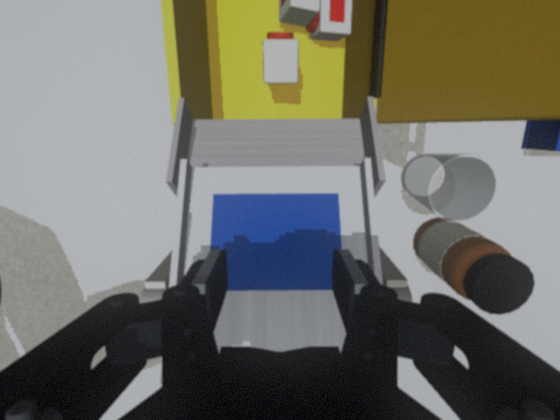

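Three are in. Next is the red at (.671,-.241).

>>> {"op": "jog_arm", "data": {
  "moves": [
    [0, 0, -1.0, 0, 0, 0, 60],
    [0, 0, -3.0, 0, 0, 0, 60],
    [0, 0, -3.0, 0, 0, 0, 60],
    [-3.7, 1.6, 0, 0, 0, 0, 60],
    [-3.7, 1.6, 0, 0, 0, 0, 60],
    [-3.7, 1.6, 0, 0, 0, 0, 60],
    [-3.7, 1.6, 0, 0, 0, 0, 60],
    [-3.7, 1.6, 0, 0, 0, 0, 60],
    [-3.7, 1.6, 0, 0, 0, 0, 60],
    [-3.7, 1.6, 0, 0, 0, 0, 60],
    [-3.7, 1.6, 0, 0, 0, 0, 60],
    [-3.7, 1.6, 0, 0, 0, 0, 60],
    [-3.7, 1.6, 0, 0, 0, 0, 60],
    [0, 0, 3.5, 0, 0, 0.07, 60],
    [0, 0, 3.5, 0, 0, 0.07, 60],
    [0, 0, 3.5, 0, 0, 0.07, 60],
    [0, 0, 3.5, 0, 0, 0.07, 60],
    [0, 0, 0, 0, 0, 0, 60],
    [0, 0, 0, 0, 0, 0, 60],
    [0, 0, 0, 0, 0, 0, 60]
  ]
}}

```text
t: 29.33
tcp_pos: [0.6722, -0.2411, 0.1936]
tcp_rot: [2.505, 1.893, 0.002]
force: [1.1, -0.5, 0.3]
gripper_width: 0.051
```

```bash
python3 - <<'E'
from h import *
o=look("w12")
E
```

```text
t 29.33 tcp [ 0.6722 -0.2411  0.1936] phi 1.2942 z [ 0.002 -0.001 -1.   ] F [ 1.1 -0.5  0.3] w 0.051 q [-0.35  0.53  1.47 -0.    1.14 -0.07]
 w ([0.6499, -0.1132], 0.331, 0.0332, [199, 45])
 w ([0.67, -0.241], -0.302, 0.0336, [278, 180])
 t ([0.6513, -0.1131], 0.355, 0.0339, [275, 183])
```

View pics/w12.png

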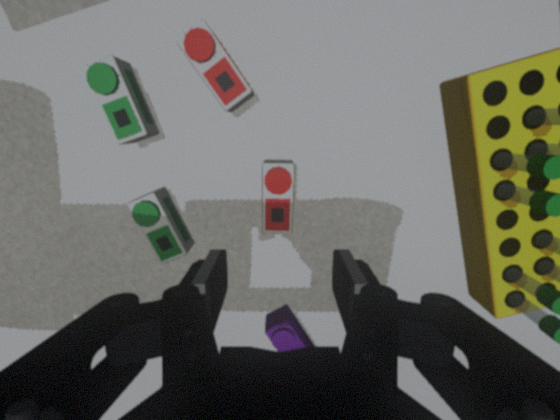

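>>> {"op": "jog_arm", "data": {
  "moves": [
    [0, -0.18, 3.5, 0, 0, 0.01, 55],
    [0, 0, 3.5, 0, 0, 0, 55],
    [0, 0, 3.5, 0, 0, 0, 55],
    [0, 0, 3.5, 0, 0, 0, 55],
    [0, 0, 2.0, 0, 0, 0, 55],
    [0, 0, 0.8, 0, 0, 0, 55],
    [0, 0, 0, 0, 0, 0, 55],
    [0, 0, 0, 0, 0, 0, 0],
    [0, 0, 0, 0, 0, 0, 0],
    [0, 0, 0, 0, 0, 0, 0],
    [0, 0, 0, 0, 0, 0, 0],
    [0, 0, 0, 0, 0, 0, 0]
  ]
}}

```text
t: 30.48
tcp_pos: [0.6709, -0.2408, 0.0257]
tcp_rot: [2.515, 1.877, 0.003]
force: [0.1, -0.3, 7.4]
gripper_width: 0.0289
```

>>> {"op": "jog_arm", "data": {
  "moves": [
    [0, 0, -2.0, 0, 0, 0, 0],
    [0, 0, -3.8, 0, 0, -0.07, 0],
    [0, 0, -3.8, 0, 0, -0.07, 0],
    [0, 0, -3.8, 0, 0, -0.07, 0],
    [0, 0, -3.8, 0, 0, -0.07, 0],
    [0, 0, -3.8, 0, 0, -0.008, 0],
    [0, 0, -3.8, 0, 0, 0, 0],
    [0, 0, -3.8, 0, 0, 0, 0],
    [0, 0, -1.9, 0, 0, 0, 0],
    [0, 0, 0, 0, 0, 0, 0],
    [3.7, -1.6, 0, 0, 0, 0, 0],
    [3.7, -1.6, 0, 0, 0, 0, 0],
    [3.7, -1.6, 0, 0, 0, 0, 0],
    [3.7, -1.6, 0, 0, 0, 0, 0],
    [3.7, -1.6, 0, 0, 0, 0, 0],
    [3.7, -1.6, 0, 0, 0, 0, 0]
  ]
}}

```text
t: 31.82
tcp_pos: [0.5718, -0.0167, 0.3275]
tcp_rot: [-2.222, -2.22, 0.001]
force: [1.6, 0.2, -1.7]
gripper_width: 0.0288
```

>>> {"op": "jog_arm", "data": {
  "moves": [
    [3.7, -1.6, 0, 0, 0, 0, 0],
    [3.7, -1.6, 0, 0, 0, 0, 0],
    [3.7, -1.6, 0, 0, 0, 0, 0],
    [3.2, -1.6, 0, 0, 0, 0, 0],
    [0, 0, 0, 0, 0, 0, 0],
    [0, 0, 0, 0, 0, 0, 0],
    [0, 0, 0, 0, 0, 0, 0],
    [0, 0, 0, 0, 0, 0, 0]
  ]
}}

```text
t: 32.48
tcp_pos: [0.5098, 0.1241, 0.3278]
tcp_rot: [2.223, 2.219, -0.001]
force: [-0.4, -0.4, -2.2]
gripper_width: 0.0289
```

```bash
python3 - <<'E'
from h import *
o=st();print(delta((.5105,.1290,.260),o)); snap("w13")
E
```

```text
t 32.48 tcp [0.5098 0.1241 0.3278] phi 1.5691 z [-0. -0. -1.] F [-0.4 -0.4 -2.2] w 0.0289 q [ 0.24  0.12  1.74 -0.    1.28  0.24]
[0.5  0.07 6.78]
```

View pics/w13.png

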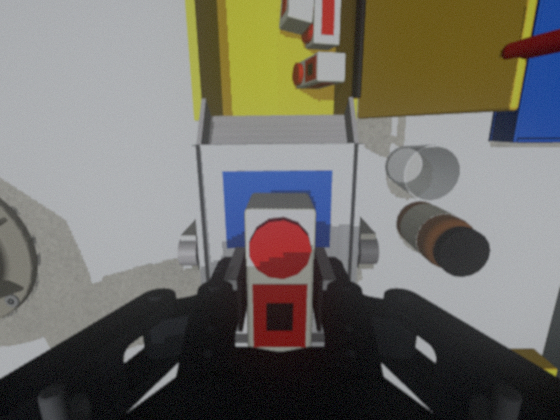

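Three cartridges are in the bin and the fourth is centred over the patch, cap at (280,246). Setting it down.

>>> {"op": "jog_arm", "data": {
  "moves": [
    [0.5, 0.1, 2.0, 0, 0, 0, 0],
    [0, 0, 2.0, 0, 0, 0, 0],
    [0, 0, 1.5, 0, 0, 0, 0],
    [0, 0, 0.8, 0, 0, 0, 0],
    [0, 0, 0.4, 0, 0, 0, 0],
    [0, 0, 0, 0, 0, 0, 0],
    [0, 0, 0, 0, 0, 0, 0],
    [0, 0, 0, 0, 0, 0, 60],
    [0, 0, 0, 0, 0, 0, 60],
    [0, 0, 0, 0, 0, 0, 60],
    [0, 0, 0, 0, 0, 0, 60],
    [0, 0, 0, 0, 0, 0, 60],
    [0, 0, 0, 0, 0, 0, 60]
  ]
}}

```text
t: 33.62
tcp_pos: [0.5107, 0.13, 0.2613]
tcp_rot: [2.222, 2.22, 0.001]
force: [-0.3, 0.0, -0.2]
gripper_width: 0.0512
```

```bash
python3 - <<'E'
from h import *
o=look("w14")
E
```

```text
t 33.62 tcp [0.5107 0.13   0.2613] phi 1.5699 z [ 0.  0. -1.] F [-0.3  0.  -0.2] w 0.0512 q [0.25 0.18 1.82 0.   1.14 0.25]
 w ([0.5474, 0.2809], 0.147, 0.0381, [313, 21])
 w ([0.5274, 0.2933], 1.978, 0.0379, [279, 36])
 t ([0.6511, -0.1132], 0.344, 0.0341, [275, 183])
```

View pics/w14.png

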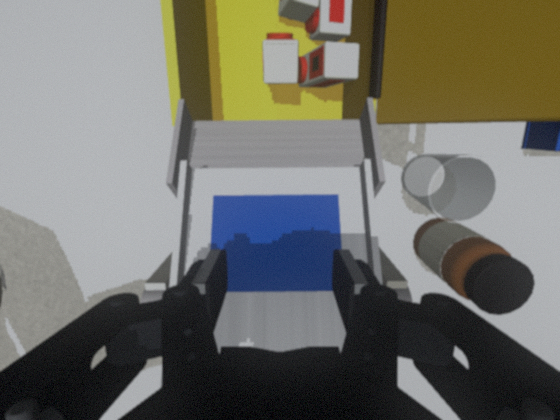

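Four are in. Last visible red: (.651,-.113).

>>> {"op": "jog_arm", "data": {
  "moves": [
    [0, 0, -1.0, 0, 0, 0, 60],
    [0, 0, -3.0, 0, 0, 0, 60],
    [0, 0, -3.0, 0, 0, 0, 60],
    [-3.47, 2.0, 0, 0, 0, 0, 60],
    [-3.47, 2.0, 0, 0, 0, 0, 60],
    [-3.47, 2.0, 0, 0, 0, 0, 60],
    [-3.47, 2.0, 0, 0, 0, 0, 60],
    [-3.47, 2.0, 0, 0, 0, 0, 60],
    [-3.47, 2.0, 0, 0, 0, 0, 60],
    [-3.47, 2.0, 0, 0, 0, 0, 60],
    [0, 0, 3.5, 0, 0, -0.086, 60],
    [0, 0, 3.5, 0, 0, -0.086, 60],
    [0, 0, 3.5, 0, 0, -0.086, 60],
    [0, 0, 3.5, 0, 0, -0.086, 60],
    [0, 0, 0, 0, 0, 0, 60],
    [0, 0, 0, 0, 0, 0, 60],
    [0, 0, 0, 0, 0, 0, 60]
  ]
}}

```text
t: 35.18
tcp_pos: [0.6517, -0.1132, 0.1935]
tcp_rot: [1.812, 2.564, 0.002]
force: [0.5, 0.1, 0.3]
gripper_width: 0.051
```

```bash
python3 - <<'E'
from h import *
o=look("w15")
E
```

```text
t 35.18 tcp [ 0.6517 -0.1132  0.1935] phi 1.9112 z [ 0.002 -0.    -1.   ] F [0.5 0.1 0.3] w 0.051 q [-0.17  0.45  1.6   0.    1.09 -0.51]
 w ([0.6496, -0.1129], 0.332, 0.0339, [278, 179])
```

View pics/w15.png

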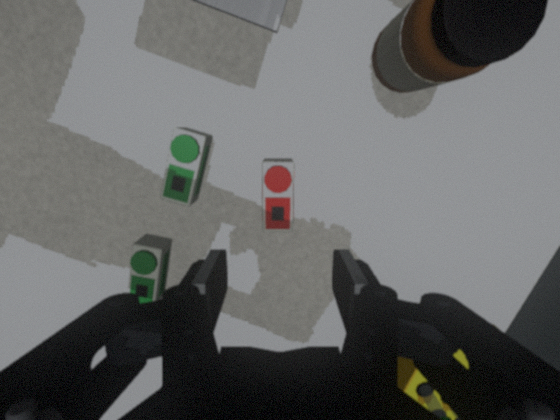

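View pics/w15_s.png

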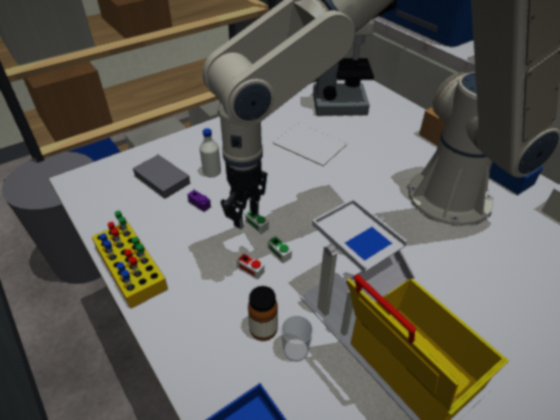

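>>> {"op": "jog_arm", "data": {
  "moves": [
    [0, -0.18, 3.5, 0, 0, 0, 55],
    [0, 0, 3.5, 0, 0, 0, 55],
    [0, 0, 3.5, 0, 0, 0, 55],
    [0, 0, 3.5, 0, 0, 0, 55],
    [0, 0, 2.0, 0, 0, 0, 55],
    [0, 0, 0.8, 0, 0, 0, 55],
    [0, 0, 0, 0, 0, 0, 55],
    [0, 0, 0, 0, 0, 0, 0],
    [0, 0, 0, 0, 0, 0, 0],
    [0, 0, 0, 0, 0, 0, 0],
    [0, 0, 0, 0, 0, 0, 0],
    [0, 0, 0, 0, 0, 0, 0]
  ]
}}

```text
t: 36.33
tcp_pos: [0.6504, -0.114, 0.0255]
tcp_rot: [1.808, 2.565, 0.002]
force: [0.1, -0.2, 7.5]
gripper_width: 0.0289
```

>>> {"op": "jog_arm", "data": {
  "moves": [
    [0, 0, -2.0, 0, 0, 0, 0],
    [0, 0, -3.8, 0, 0, 0.085, 0],
    [0, 0, -3.8, 0, 0, 0.085, 0],
    [0, 0, -3.8, 0, 0, 0.085, 0],
    [0, 0, -3.8, 0, 0, 0.085, 0],
    [0, 0, -3.8, 0, 0, 0, 0],
    [0, 0, -3.8, 0, 0, 0, 0],
    [0, 0, -3.8, 0, 0, 0, 0],
    [0, 0, -1.9, 0, 0, 0, 0],
    [0, 0, 0, 0, 0, 0, 0],
    [3.4, -2.0, 0, 0, 0, 0, 0],
    [3.4, -2.0, 0, 0, 0, 0, 0],
    [3.4, -2.0, 0, 0, 0, 0, 0]
  ]
}}

```text
t: 37.42
tcp_pos: [0.5869, -0.0113, 0.3273]
tcp_rot: [-2.219, -2.222, 0.001]
force: [0.8, 0.2, -1.9]
gripper_width: 0.0289
```

>>> {"op": "jog_arm", "data": {
  "moves": [
    [3.4, -2.0, 0, 0, 0, 0, 0],
    [3.4, -2.0, 0, 0, 0, 0, 0],
    [3.4, -2.0, 0, 0, 0, 0, 0],
    [3.2, -1.9, 0, 0, 0, 0, 0],
    [0, 0, 0, 0, 0, 0, 0],
    [0, 0, 0, 0, 0, 0, 0],
    [0, 0, 0, 0, 0, 0, 0],
    [0, 0, 0, 0, 0, 0, 0]
  ]
}}

```text
t: 38.08
tcp_pos: [0.5093, 0.121, 0.3279]
tcp_rot: [2.219, 2.224, -0.001]
force: [-0.7, 0.9, -1.6]
gripper_width: 0.0287
```

```bash
python3 - <<'E'
from h import *
o=st();print(delta((.5105,.1290,.260),o)); snap("w16")
T=env.read_camera("top");cv2.imwrite("pics/t16.png",T["frame"])
E
```

```text
t 38.08 tcp [0.5093 0.121  0.3279] phi 1.573 z [-0. -0. -1.] F [-0.7  0.9 -1.6] w 0.0287 q [ 0.23  0.12  1.74 -0.    1.28  0.23]
[0.8  0.12 6.79]
```

View pics/w16.png

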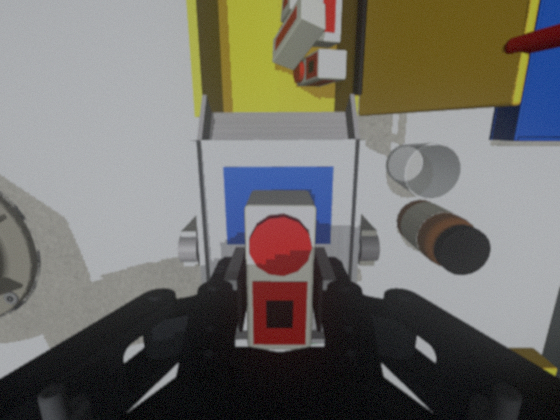

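View pics/t16.png

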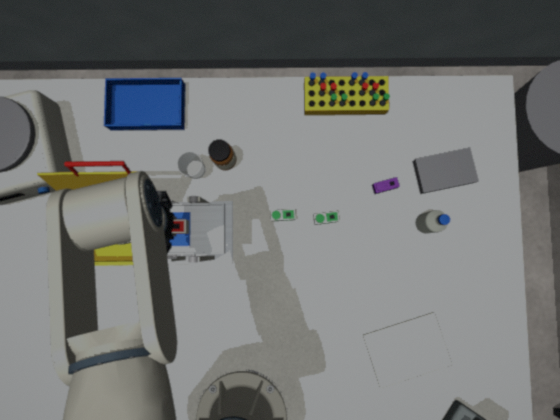

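The fifth is held and centred, cap at (280,245). No other red cartridge is on the table in the top view. Setting it down.

>>> {"op": "jog_arm", "data": {
  "moves": [
    [0.75, 0.1, 2.0, 0, 0, 0, 0],
    [0, 0, 2.0, 0, 0, 0, 0],
    [0, 0, 1.5, 0, 0, 0, 0],
    [0, 0, 0.8, 0, 0, 0, 0],
    [0, 0, 0.4, 0, 0, 0, 0],
    [0, 0, 0, 0, 0, 0, 0],
    [0, 0, 0, 0, 0, 0, 0],
    [0, 0, 0, 0, 0, 0, 60],
    [0, 0, 0, 0, 0, 0, 60],
    [0, 0, 0, 0, 0, 0, 60],
    [0, 0, 0, 0, 0, 0, 60],
    [0, 0, 0, 0, 0, 0, 60],
    [0, 0, 0, 0, 0, 0, 60],
    [0, 0, -1, 0, 0, 0, 60],
    [0, 0, -3, 0, 0, 0, 60],
    [0, 0, -4, 0, 0, 0, 60],
    [0, 0, -4, 0, 0, 0, 60],
    [0, 0, -4, 0, 0, 0, 60],
    [0, 0, 0, 0, 0, 0, 60],
    [0, 0, 0, 0, 0, 0, 60]
  ]
}}

```text
t: 39.85
tcp_pos: [0.5109, 0.1296, 0.4244]
tcp_rot: [2.216, 2.223, 0.008]
force: [0.1, -0.4, -0.4]
gripper_width: 0.0515
```

```bash
python3 - <<'E'
from h import *
o=look("w17")
E
```

```text
t 39.85 tcp [0.5109 0.1296 0.4244] phi 1.5738 z [ 0.006  0.001 -1.   ] F [ 0.1 -0.4 -0.4] w 0.0515 q [ 0.25  0.07  1.6  -0.    1.47  0.24]
 w ([0.4431, 0.2465], 0.058, 0.0341, [234, 81])
```

View pics/w17.png

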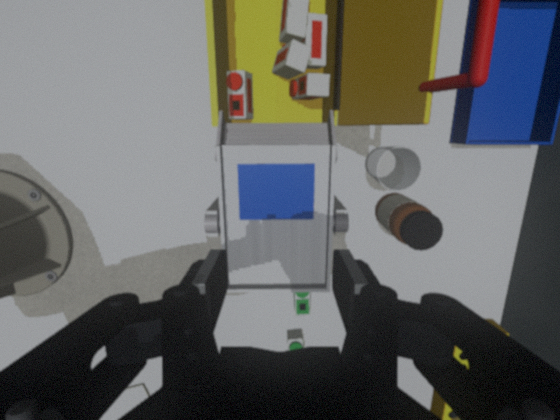

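View pics/w17_s.png

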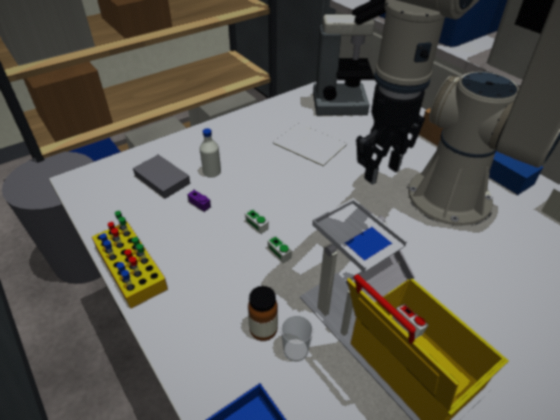

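All five are visible in the bin, at (238,95), (310,86), (291,58), (315,40) and (295,15) in the wrist view. The tray is level and the lid is up. Going to the bar to close it.

>>> {"op": "jog_arm", "data": {
  "moves": [
    [2.62, 2.21, 0, 0, 0, 0, 60],
    [2.62, 2.21, 0, 0, 0, 0, 60],
    [2.62, 2.21, 0, 0, 0, 0, 60],
    [2.62, 2.21, 0, 0, 0, 0, 60],
    [2.62, 2.21, 0, 0, 0, 0, 60],
    [2.62, 2.21, 0, 0, 0, 0, 60],
    [0, 0, 0, 0, 0, 0, 60],
    [0, 0, 0, 0, 0, 0, 60],
    [0, 0, 0, 0, 0, 0, 60]
  ]
}}

```text
t: 40.75
tcp_pos: [0.6415, 0.2866, 0.4192]
tcp_rot: [-2.217, -2.224, 0.005]
force: [-0.0, -0.9, 0.1]
gripper_width: 0.0513
```

```bash
python3 - <<'E'
from h import *
o=st(); d=snap("w18"); print(proj(d,(.6435,.2265,.33)),proj(d,(.6435,.2865,.33)),proj(d,(.6435,.3465,.33)))
E
```

```text
t 40.75 tcp [0.6415 0.2866 0.4192] phi 1.5741 z [-0.003 -0.002 -1.   ] F [-0.  -0.9  0.1] w 0.0513 q [ 0.42  0.38  1.21 -0.    1.55  0.41]
[282.49548558 291.44559891] [282.9267052  218.98289637] [283.42057308 135.99269724]
```

View pics/w18.png

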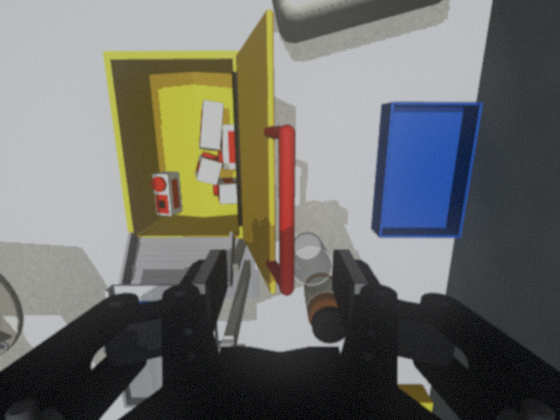

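Bar at column 287 from row 128 to 290, about 3 mm further +x than predicted. All five are clearly inside. Shift, descend, grip.

>>> {"op": "jog_arm", "data": {
  "moves": [
    [0, 0.45, 2.0, 0, 0, 0, 60],
    [0, 0, 3.0, 0, 0, 0, 60],
    [0, 0, 3.0, 0, 0, 0, 60],
    [0, 0, 1.6, 0, 0, 0, 60],
    [0, 0, 0, 0, 0, 0, 60],
    [0, 0, 0, 0, 0, 0, 60],
    [0, 0, 0, 0, 0, 0, 0],
    [0, 0, 0, 0, 0, 0, 0],
    [0, 0, 0, 0, 0, 0, 0],
    [0, 0, 0, 0, 0, 0, 0],
    [0, 0, 0, 0, 0, 0, 0],
    [0, 0, 0, 0, 0, 0, 0]
  ],
  "squeeze": 25
}}

```text
t: 41.8
tcp_pos: [0.6465, 0.2871, 0.327]
tcp_rot: [2.218, 2.225, 0.002]
force: [-3.3, -1.5, 5.5]
gripper_width: 0.011
```

```bash
python3 - <<'E'
from h import *
st()
r=.205;N=42;th=np.linspace(1.85,0,N+1)+.0146
X=-r*np.cos(th)*100;Z=r*np.sin(th)*100
print([("%.2f"%(X[i+1]-X[i]),"%.2f"%-(Z[i+1]-Z[i])) for i in range(N)])
E
```

```text
t 41.8 tcp [0.6465 0.2871 0.327 ] phi 1.574 z [ 0.001  0.001 -1.   ] F [-3.3 -1.5  5.5] w 0.011 q [0.42 0.42 1.34 0.   1.37 0.41]
[('-0.87', '-0.24'), ('-0.88', '-0.20'), ('-0.89', '-0.16'), ('-0.89', '-0.13'), ('-0.90', '-0.09'), ('-0.90', '-0.05'), ('-0.90', '-0.01'), ('-0.90', '0.03'), ('-0.90', '0.07'), ('-0.90', '0.11'), ('-0.89', '0.15'), ('-0.88', '0.19'), ('-0.87', '0.23'), ('-0.86', '0.27'), ('-0.85', '0.31'), ('-0.84', '0.34'), ('-0.82', '0.38'), ('-0.80', '0.41'), ('-0.78', '0.45'), ('-0.76', '0.48'), ('-0.74', '0.52'), ('-0.72', '0.55'), ('-0.69', '0.58'), ('-0.67', '0.61'), ('-0.64', '0.64'), ('-0.61', '0.67'), ('-0.58', '0.69'), ('-0.55', '0.72'), ('-0.52', '0.74'), ('-0.48', '0.76'), ('-0.45', '0.78'), ('-0.41', '0.80'), ('-0.38', '0.82'), ('-0.34', '0.84'), ('-0.31', '0.85'), ('-0.27', '0.86'), ('-0.23', '0.87'), ('-0.19', '0.88'), ('-0.15', '0.89'), ('-0.11', '0.90'), ('-0.07', '0.90'), ('-0.03', '0.90')]
```

>>> {"op": "jog_arm", "data": {
  "moves": [
    [0, -0.87, -0.24, 0, 0, 0, 0],
    [0, -0.88, -0.2, 0, 0, 0, 0],
    [0, -0.89, -0.16, 0, 0, 0, 0],
    [0, -0.89, -0.13, 0, 0, 0, 0],
    [0, -0.9, -0.09, 0, 0, 0, 0],
    [0, -0.9, -0.05, 0, 0, 0, 0],
    [0, -0.9, -0.01, 0, 0, 0, 0],
    [0, -0.9, 0.03, 0, 0, 0, 0],
    [0, -0.9, 0.07, 0, 0, 0, 0],
    [0, -0.9, 0.11, 0, 0, 0, 0],
    [0, -0.89, 0.15, 0, 0, 0, 0],
    [0, -0.88, 0.19, 0, 0, 0, 0],
    [0, -0.87, 0.23, 0, 0, 0, 0],
    [0, -0.86, 0.27, 0, 0, 0, 0],
    [0, 0, 0, 0, 0, 0, 0]
  ]
}}

```text
t: 43.05
tcp_pos: [0.5201, 0.2863, 0.3227]
tcp_rot: [-2.217, -2.224, 0.003]
force: [-0.7, -4.1, 1.2]
gripper_width: 0.0108
```

>>> {"op": "jog_arm", "data": {
  "moves": [
    [0, -0.85, 0.31, 0, 0, 0, 0],
    [0, -0.84, 0.34, 0, 0, 0, 0],
    [0, -0.82, 0.38, 0, 0, 0, 0],
    [0, -0.8, 0.41, 0, 0, 0, 0],
    [0, -0.78, 0.45, 0, 0, 0, 0],
    [0, -0.76, 0.48, 0, 0, 0, 0],
    [0, -0.74, 0.52, 0, 0, 0, 0],
    [0, -0.72, 0.55, 0, 0, 0, 0],
    [0, -0.69, 0.58, 0, 0, 0, 0],
    [0, -0.67, 0.61, 0, 0, 0, 0],
    [0, -0.64, 0.64, 0, 0, 0, 0],
    [0, -0.61, 0.67, 0, 0, 0, 0],
    [0, -0.58, 0.69, 0, 0, 0, 0],
    [0, -0.55, 0.72, 0, 0, 0, 0],
    [0, 0, 0, 0, 0, 0, 0]
  ]
}}

```text
t: 44.3
tcp_pos: [0.4204, 0.2863, 0.2482]
tcp_rot: [-2.217, -2.224, 0.002]
force: [0.3, -3.0, -1.7]
gripper_width: 0.0111
```

>>> {"op": "jog_arm", "data": {
  "moves": [
    [0, -0.5, 0.75, 0, 0, 0, 0],
    [0, -0.46, 0.77, 0, 0, 0, 0],
    [0, -0.43, 0.79, 0, 0, 0, 0],
    [0, -0.4, 0.81, 0, 0, 0, 0],
    [0, -0.37, 0.83, 0, 0, 0, 0],
    [0, -0.33, 0.84, 0, 0, 0, 0],
    [0, -0.3, 0.86, 0, 0, 0, 0],
    [0, -0.26, 0.87, 0, 0, 0, 0],
    [0, -0.22, 0.88, 0, 0, 0, 0],
    [0, -0.19, 0.89, 0, 0, 0, 0],
    [0, -0.15, 0.9, 0, 0, 0, 0],
    [0, -0.1, 0.9, 0, 0, 0, 0],
    [0, -0.06, 0.9, 0, 0, 0, 0],
    [0, -0.03, 0.9, 0, 0, 0, 0],
    [0, 0, 0, 0, 0, 0, 0],
    [0, 0, 0, 0, 0, 0, 0]
  ]
}}

```text
t: 45.63
tcp_pos: [0.3822, 0.286, 0.1302]
tcp_rot: [-2.217, -2.223, 0.005]
force: [-7.3, -0.3, 0.6]
gripper_width: 0.0109
```

```bash
python3 - <<'E'
from h import *
st(); cv2.imwrite("pics/s19.png",env.read_camera("scene")["frame"])
E
```

```text
t 45.63 tcp [0.3822 0.286  0.1302] phi 1.5732 z [-0.004 -0.001 -1.   ] F [-7.3 -0.3  0.6] w 0.0109 q [0.64 0.28 2.04 0.   0.83 0.63]
```

View pics/s19.png

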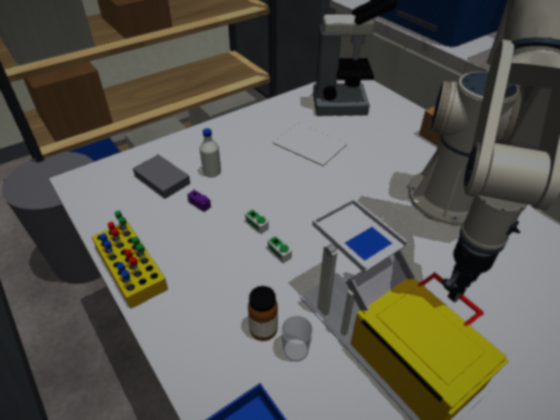

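Nearly shut. Opening to 35% lets the lid settle, then I'll retreat straight up.

>>> {"op": "jog_arm", "data": {
  "moves": [
    [0, 0, 0.2, 0, 0, 0, 0],
    [0, 0, 0, 0, 0, 0, 35],
    [0, 0, 0, 0, 0, 0, 35],
    [0, 0, 0, 0, 0, 0, 35],
    [0, 0, 0, 0, 0, 0, 35],
    [0, 0, -2, 0, 0, 0, 35],
    [0, 0, -3, 0, 0, 0, 35],
    [0, 0, -4, 0, 0, 0, 35],
    [0, 0, -4, 0, 0, 0, 35],
    [0, 0, 0, 0, 0, 0, 35],
    [0, 0, 0, 0, 0, 0, 35],
    [0, 0, 0, 0, 0, 0, 35]
  ]
}}

```text
t: 46.68
tcp_pos: [0.3838, 0.2861, 0.259]
tcp_rot: [2.218, 2.225, 0.001]
force: [-0.7, 0.3, -0.4]
gripper_width: 0.0299
```

>>> {"op": "jog_arm", "data": {
  "moves": [
    [0, -2, -3, 0, 0, 0, 35],
    [0, -2, -3, 0, 0, 0, 35],
    [0, -2, -3, 0, 0, 0, 35],
    [0, 0, 0, 0, 0, 0, 35],
    [0, 0, 0, 0, 0, 0, 35],
    [0, 0, 0, 0, 0, 0, 35]
  ]
}}

```text
t: 47.18
tcp_pos: [0.3235, 0.2857, 0.3475]
tcp_rot: [2.218, 2.225, -0.003]
force: [0.5, -0.6, -0.5]
gripper_width: 0.0297
```

```bash
python3 - <<'E'
from h import *
st(); look("w20")
T=env.read_camera("top");S=env.read_camera("scene")
print(blobs(T["frame"],"red",40)[-1],blobs(S["frame"],"red",40)[-1])
print([b for b in blobs(T["frame"],"green",40) if b[0][1]>150])
cv2.imwrite("pics/cmp.png",np.hstack([S["frame"][190:420,290:520],cv2.imread("pics/scene0.png")[190:420,290:520]]))
E
```

```text
t 47.18 tcp [0.3235 0.2857 0.3475] phi 1.5741 z [-0.001 -0.001 -1.   ] F [ 0.5 -0.6 -0.5] w 0.0297 q [ 0.72 -0.05  1.88 -0.    1.32  0.72]
t 47.18 tcp [0.3235 0.2857 0.3475] phi 1.5741 z [-0.001 -0.001 -1.   ] F [ 0.5 -0.6 -0.5] w 0.0297 q [ 0.72 -0.05  1.88 -0.    1.32  0.72]
([123.1, 276.8], [100, 261, 50, 22, 254]) ([457.1, 297.4], [420, 274, 63, 51, 352])
[([275.7, 214.6], [272, 211, 8, 8, 49]), ([287.9, 214.0], [283, 211, 11, 7, 65]), ([331.3, 216.3], [327, 213, 10, 8, 66]), ([319.5, 217.7], [316, 214, 8, 8, 51])]
```

View pics/cmp.png

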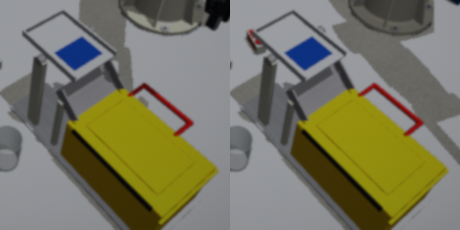

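View pics/w20_t.png

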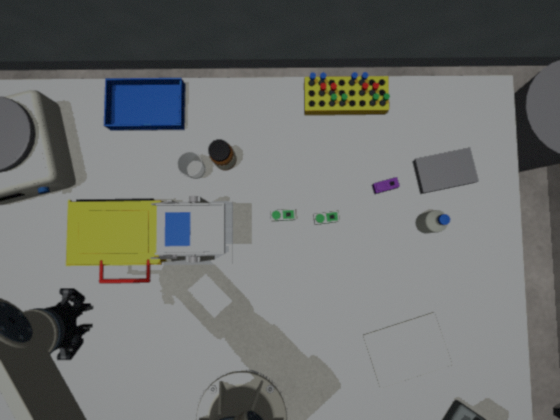

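The bar's box in the scene view is identical to the start (420,274,63×51), so the lid is fully shut. The tray is level, the greens are unmoved and no red cartridge is left on the table. Handing in.

```bash
python3 - <<'E'
from cell import env
print(env.hand_in())
E
```

```text
the job is handed in; nothing more can be done
None
```

The job is done and handed in; the system reports no verdict. I swung the lid past its balance point, and it stood open by itself. I then tipped all 5 spent cartridges found on the table into the bin from the blue patch. Finally I closed the lid under grip and backed the arm off.

Last checks, at about 47 s of the 210 s allowed:
- **Cartridges:** all 5 were seen in the bin before closing. One or two were leaning on others, and I judged them below the rim by eye only. No red-capped cartridge was left on the table.
- **Lid:** the red bar's outline in the scene view matched its starting position to the pixel. In the top view it matched within about 1 pixel.
- **Everything else:** the tray was level and the green-capped cartridges were unmoved to the pixel. The jar, cup, bottle and purple look-alike looked unmoved by eye.

No check failed or disagreed. The possible knock and the possible grip slackening did not show up in this run.

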